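# Press a filter retaining plate home under its latches

### The job

The perforated retaining plate is lying loose on the sprung filter element in the breather pot. With the larger of the two seal drivers on the tray, press the plate squarely and gently down inside the pot until you feel it bottom out level on the rubber stop ring, past the three spring latches, and keep it firmly down there for about a second; then stand the driver upright on the tray again and leave the plate latched. The plate is thin, so do not force it once it has bottomed, and leave the small driver and everything else on the bench where they are.

Things in the scene. Friction and masses are not known exactly. Their poses are not given: they have to be found in the camera images.
- pot: Cast aluminium breather filter pot on a dark steel foot 150 x 150 x 12 mm, fixed to the bench. Round, 96 mm outside (102 mm at the rim), 110 mm high. Origin on the bench under the pot's axis, z up along it. A hose spigot sticks out along its x axis to 79 mm from the axis, 48 mm up. Three latch bosses with black pull knobs reach 88 mm from the axis, 77 to 97 mm up.
- mouth (a point): Centre of the pot's open top, level with the rim, 110 mm above the pot's origin; z up. The bore below it is 80 mm in diameter. At its bottom a rubber stop ring (67 to 79 mm in diameter) lies on a shoulder. Rings of several thicknesses are fitted: its top is anywhere from 68 to 77 mm above the pot's origin, hidden under the plate, and must be felt. It gives about 1 mm at 15 N.
- latches (a point): On the pot's axis, level with the flat undersides of the three spring latches, 83 mm above the pot's origin. The latches are 10 mm wide and point inward at 90, 210 and 330 degrees about z from the pot's x axis, leaving a clear circle of 68 mm. Their tops slope from 86 to 95 mm above the pot's origin: the plate pushes them outward as it comes down, and they snap back over it. Latched and let go, the plate rises against them.
- plate: Loose perforated steel disc, 77 mm in diameter, 5 mm thick, 0.1 kg; origin at the centre of its underside, z up. Lies, cocked by up to 4 degrees, on the filter element, underside about 94 mm above the pot's origin. The element sits on a spring (300 N/m: 3 N at first, 8 to 11 N at the bottom) and can rock 8 degrees; passing the latches adds up to 4 N. Over 30 N from the driver bends the plate.
- driver: The larger seal driver, 105 mm tall, about 0.4 kg: a flat steel disc 60 mm in diameter and 14 mm thick, a round stem 20 mm thick, and from 50 to 105 mm above the face a square black grip, 26 x 26 mm. Origin at the centre of its flat pressing face (the underside), z up through the grip; x and y square to the grip's flats. Stands upright on the tray floor, in one of two places.
- driver_small: The smaller seal driver, to be left alone: the same shape and height with a disc of 42 mm diameter. Stands on the tray in the other place, 120 mm from the larger driver.
- tray: Sheet aluminium tray fixed on the bench, 250 mm (x) x 150 mm (y), rim 18 mm high, wall and floor 3 mm thick. Origin at the centre of its underside.
- pot_cover: Bystander: aluminium cover of the pot, 102 mm in diameter with a hose stub on top, 38 mm high.
- old_element: Bystander: the used brown filter element, a cylinder 62 mm in diameter and 56 mm high.
- bearing: Bystander: steel bearing ring, 68 mm in diameter, 17 mm high.
- spanner: Bystander: steel spanner lying on the bench.
- screwdriver: Bystander: screwdriver lying on the bench.
- grease_tin: Bystander: closed round tin, 72 mm in diameter, 90 mm high.
- hammer: Bystander: hammer lying on the bench beside the tray.

How it is judged (in metres and radians):
On the way:
1. the larger driver presses the plate level and firmly (over 11 N) on the stop ring, below the latches, for half a second (z of plate in the frame of pot below 0.0775 m and angle between plate's own z axis and vertical below 0.035 rad and contact force between driver and plate above 11 N), for 0.5 s.
At the end, for the whole second after the job is handed in: The retaining plate lies level (within 2 degrees) and centred under all three latches, its underside 74 to 79.5 mm above the pot's origin, at rest; the larger driver stands upright (within 3.4 degrees) on the tray floor, its axis within the tray, let go and at rest (z of plate in the frame of pot between 0.074 and 0.0795 m and horizontal distance between plate and pot below 0.004 m and angle between plate's own z axis and vertical below 0.035 rad and linear speed of each of plate, driver below 0.01 m/s and x of driver in the frame of tray between -0.11 and 0.11 m and y of driver in the frame of tray between -0.06 and 0.06 m and z of driver in the frame of tray below 0.006 m and angle between driver's own z axis and vertical below 0.06 rad); the robot touches nothing.
It fails at once if the plate is pressed with more than 30 N (contact force between driver and plate above 30 N).
It fails at once if the pot is struck or pushed with the driver by more than 25 N (contact force between driver and pot above 25 N).
It fails at once if the small driver is moved more than 20 mm or tipped (distance of driver_small from where it was at the start of the episode above 0.02 m or angle between driver_small's own z axis and vertical above 0.3 rad).
It fails at once if another thing on the bench is moved more than 20 mm (distance of any of pot_cover, old_element, bearing, spanner, screwdriver, grease_tin, hammer from where it was at the start of the episode above 0.02 m).
It also fails if it takes over 61 s, if anything falls off the work surface, if the arm or the gripper's body presses on something with over 40 N, if the wrist force passes 120 N, or if a joint passes its speed limit or range.

### The arm

A 7-joint arm with a two-finger parallel gripper is mounted at the origin on the work surface. World frame = base frame: x ahead of the robot, y to its left, z up, the work surface at z = 0. Lengths are in mm, angles in rad, forces in N, time in s.
With the tool pointing down it reaches from about 400 to 750 mm from the base axis. Payload 19.5 kg.
Tool frame: the origin (TCP) lies at the centre of the arm's flange, where the gripper is bolted on; the fingertips stand 173 mm ahead of it and the grasp point (between the pads) lies 155 mm ahead of it; z points along the fingers, y is the direction in which the jaws open and shut (so a half turn about z gives the same grasp; the last joint's range is limited). The gripper opens to 85 mm and grips with 20 to 120 N. Pads are 22 mm wide; open, the fingers measure 114 mm over their backs; the gripper's body (76 mm by 85 mm) begins 54 mm behind the grasp point. The pads swing forward as they close: fully open they stand 13 mm farther back than shut.
Start: joints at [-1.177, 0.707, -0.028, 1.485, 0.022, 0.951, -0.075], TCP at [242.721, 521.251, 404.668] pointing down, gripper open.
Joint ranges: [-2.71, 2.71], [-0.32, 2.16], [-1.57, 1.52], [0, 2.45], [-1.46, 4.6], [0, 2.02], [-2.83, 2.83]. Speed limits (rad/s): [1.89, 1.89, 2.57, 2.57, 3.01, 3.01, 3.01].

### API

Orientations are given as a rotation vector (axis times angle).
In Python, from workcell import r gives the robot as it stands.
- The arm moves only by the shell command python3 -m crank 'ROWS' [FORCE]. ROWS is JSON, a list of rows, each an object with "rotation": the turn, a rotation vector about the tool's x, y, z in degrees, a list of three; "delta_pos": the shift along the tool's x, y, z in mm, a list of three; "gripper": the finger opening in mm, from 0 to 85.4. In form: [{"rotation": [wx, wy, wz], "delta_pos": [tx, ty, tz], "gripper": gripper}, ...]. A call has 1 to 12 rows; each row is the pose to reach, as a shift and turn from the pose commanded when the call began, along the tool's axes at that moment; what a row does not reach only later rows make up. A row lasts 1/12 s, in which the tool goes at most 41.7 mm and 7.16 degrees, less where a joint would pass 70% of its speed; a pose out of reach is approached as far as the arm can. A call with a gripper value outside its range is refused whole. The fingers move at their own pace and stop on an object; FORCE is the grip in N (left out, the last holds). Time passes only in rows, so rows that repeat a pose let the fingers close. It gives the time, the measured TCP pose, the force and the opening at its end, in the units of the state.
- r.get_obs(): the state, without advancing time (a new reading comes with each control period).
- r.camera(name): name is "scene" or "top"; returns the picture (420x560x3 uint8, red, green, blue); there is no depth.
- r.camera_info(name): a dict with "intrinsics" (3x3 intrinsics, pixels), "extrinsics" (4x4, takes a point from world to camera coordinates). Camera axes: x right, y up, looking along -z (the intrinsics and any distortion apply to the point x, -y, -z); pixel columns grow to the right and rows downward; lengths in mm; the calibration is good to about 2 mm. A picture is of the moment at which its call begins. camera_info takes no time and is no camera call.
- r.close_job(): hands the job in, once; it reports no verdict.
The state is a dict: "clock": time; "q": joint angles; "qvel": joint speeds; "joint_efforts": joint torques, N m; "eef_pos": TCP position; "eef_rot": TCP orientation; "ft_force": force on the tool from outside, world axes, zero at the start; "torque": the same for the moment, N m; "gripper_width": opening from 0.0 (shut) to 1.0 (fully open).
Only numpy, scipy, OpenCV 4.12 (cv2) and the standard library are available. Lean on these libraries where they do the work, as an engineer would, in place of code of your own. Each camera call takes 0.05 s, during which the arm holds its last target.

## Working session

There is one attempt and no reset: what is moved stays moved. The work goes in short steps, Python scripts to look and compute and a shell command to move; the robot and the scene stay as the last step left them, time stands still between calls to the robot, and variables do not carry over. Pictures are saved under pics/ and viewed, and the job is handed in when it is done.

```bash
ls; mkdir -p pics; python3 - <<'E'
from workcell import r
import cv2,json
o=r.get_obs();print(o)
for n in("scene","top"):
    cv2.imwrite(f"pics/{n}0.png",r.camera(n)[:,:,::-1]);print(n,r.camera_info(n))
E
```

```text
pics
{'clock': 0.0, 'q': array([-1.17669188,  0.70709998, -0.0275812 ,  1.48497397,  0.0219553 ,
        0.95090351, -0.07549695]), 'qvel': array([ 8.33363150e-04,  4.65644144e-04,  5.23406260e-04, -8.60169675e-04,
        3.33794531e-05,  6.10515372e-04, -4.97998795e-04]), 'joint_efforts': array([-4.76800469e-04, -8.83210516e+01,  1.23442244e+00, -2.36169291e+01,
        1.68592884e-02,  6.44010695e-03, -8.89428691e-06]), 'eef_pos': array([242.7048114 , 521.19260135, 404.23530157]), 'eef_rot': array([-6.79186810e-01, -3.06707788e+00,  1.66898929e-03]), 'ft_force': array([ 0.35869232, -0.06958932, -0.31103579]), 'torque': array([-0.04226128, -0.01005897,  0.02273805]), 'gripper_width': 0.9988871615684274}
scene {'intrinsics': array([[444.30080064,   0.        , 281.21312385],
       [  0.        , 444.30080064, 208.01993872],
       [  0.        ,   0.        ,   1.        ]]), 'extrinsics': array([[-8.72049876e-01,  4.89412414e-01,  2.12199393e-03,
         5.15674895e+02],
       [-4.18920321e-01, -7.48672682e-01,  5.13804417e-01,
         1.93702335e+02],
       [ 2.53050939e-01,  4.47174132e-01,  8.57904725e-01,
        -1.28365428e+03],
       [ 0.00000000e+00,  0.00000000e+00,  0.00000000e+00,
         1.00000000e+00]])}
top {'intrinsics': array([[457.37951317,   0.        , 285.13753602],
       [  0.        , 457.37951317, 202.96627385],
       [  0.        ,   0.        ,   1.        ]]), 'extrinsics': array([[-4.20404258e-03, -9.99961879e-01, -7.65290975e-03,
         1.35088726e+00],
       [ 9.93911903e-01, -5.02094352e-03,  1.10063254e-01,
        -6.22571682e+02],
       [-1.10097483e-01, -7.14360748e-03,  9.93895122e-01,
        -1.23641705e+03],
       [ 0.00000000e+00,  0.00000000e+00,  0.00000000e+00,
         1.00000000e+00]])}
```

View pics/scene0.png

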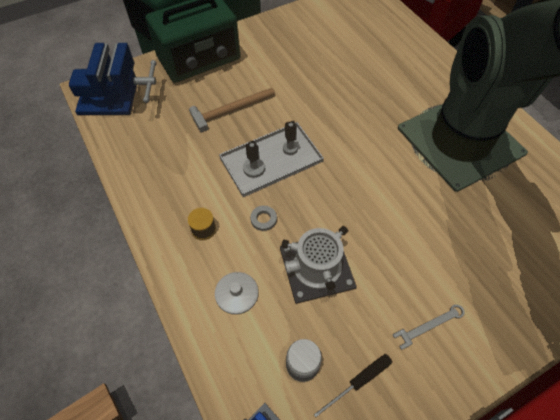

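View pics/top0.png

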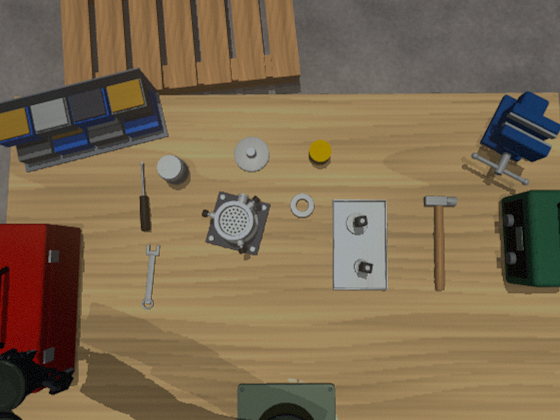

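The scene view shows the pot at about (320,255) and the tray at (270,158). The driver with the bigger disc is at (253,165) and the small one at (290,147). In the top view the pot is at (236,222), the larger driver at (358,222) and the small driver at (365,267). Next I'll zoom in and measure.

```bash
python3 - <<'E'
import cv2,numpy as np
t=cv2.imread("pics/top0.png");s=cv2.imread("pics/scene0.png")
a=cv2.resize(t[190:300,325:395],None,fx=5,fy=5,interpolation=cv2.INTER_CUBIC)
b=cv2.resize(t[180:265,195:280],None,fx=5,fy=5,interpolation=cv2.INTER_CUBIC)
h=max(a.shape[0],b.shape[0]);c=np.zeros((h,a.shape[1]+b.shape[1],3),np.uint8);c[:a.shape[0],:a.shape[1]]=a;c[:b.shape[0],a.shape[1]:]=b
cv2.imwrite("pics/zt.png",c)
a=cv2.resize(s[115:195,215:325],None,fx=3.6,fy=3.6,interpolation=cv2.INTER_CUBIC)
b=cv2.resize(s[215:305,270:370],None,fx=4,fy=4,interpolation=cv2.INTER_CUBIC)
h=max(a.shape[0],b.shape[0]);c=np.zeros((h,a.shape[1]+b.shape[1],3),np.uint8);c[:a.shape[0],:a.shape[1]]=a;c[:b.shape[0],a.shape[1]:]=b
cv2.imwrite("pics/zs.png",c)
E
```

```text
(no output)
```

View pics/zt.png

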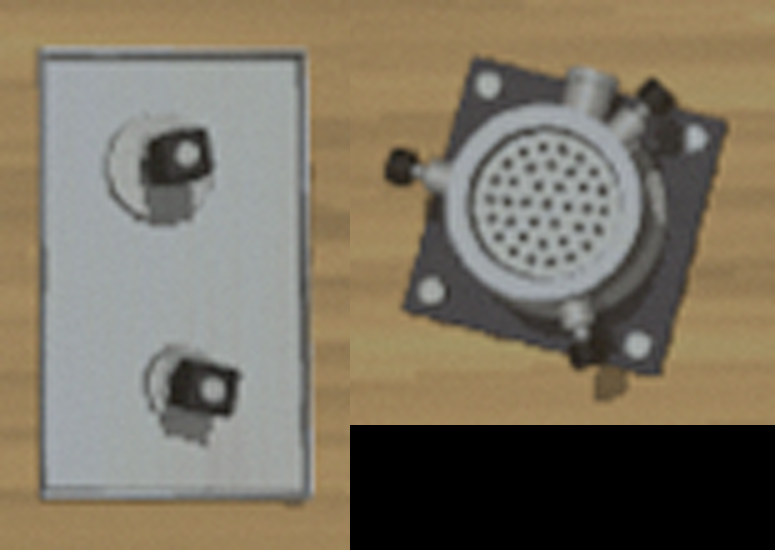

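View pics/zs.png

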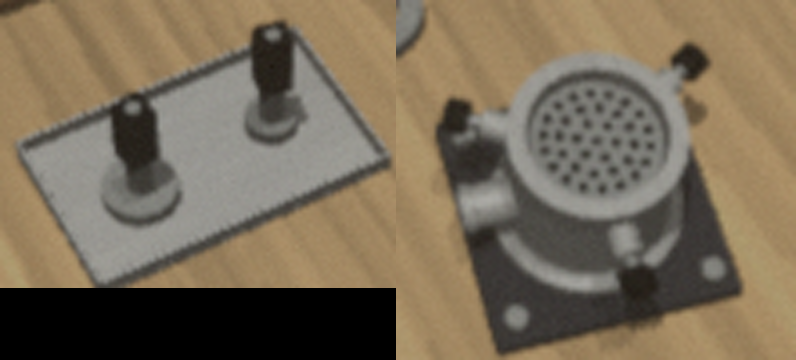

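```bash
cat >h.py <<'E'
import numpy as np,cv2
from workcell import r
from scipy.optimize import least_squares
def ray(n,u,v):
    c=r.camera_info(n);K=c["intrinsics"];E=c["extrinsics"]
    uv=np.atleast_2d(np.c_[u,v]).astype(float)
    d=np.c_[(uv[:,0]-K[0,2])/K[0,0],-(uv[:,1]-K[1,2])/K[1,1],-np.ones(len(uv))]
    R=E[:3,:3];return -R.T@E[:3,3], d@R
def plane(n,u,v,z):
    o,d=ray(n,u,v);return o+d*((z-o[2])/d[:,2])[:,None]
def proj(n,p):
    c=r.camera_info(n);q=c["extrinsics"]@np.r_[p,1];q=np.array([q[0],-q[1],-q[2]]);w=c["intrinsics"]@q;return w[:2]/w[2]
def tri(n1,p1,n2,p2):
    A=[];b=[]
    for n,p in((n1,p1),(n2,p2)):
        o,d=ray(n,*p);d=d[0]/np.linalg.norm(d[0]);M=np.eye(3)-np.outer(d,d);A.append(M);b.append(M@o)
    x=np.linalg.lstsq(np.vstack(A),np.hstack(b),rcond=None);return x[0],np.sqrt(x[1])
def circ(P,R,c0):
    s=least_squares(lambda c:np.hypot(P[:,0]-c[0],P[:,1]-c[1])-c[2],[*c0,R],loss='soft_l1',f_scale=.7)
    return s.x, np.median(abs(s.fun))
E
python3 - <<'E'
from h import *
im={n:cv2.imread(f"pics/{n}0.png") for n in("top","scene")}
# pot rim
for n,c in(("top",(234,219)),("scene",(320,250))):
    hsv=cv2.cvtColor(im[n],cv2.COLOR_BGR2HSV);
    m=((hsv[...,1]<60)&(hsv[...,2]>115)).astype(np.uint8)
    g=np.zeros_like(m);cv2.circle(g,c,34,1,-1);m&=g
    cs,_=cv2.findContours(m,cv2.RETR_EXTERNAL,cv2.CHAIN_APPROX_NONE)
    k=max(cs,key=cv2.contourArea)[:,0]
    P=plane(n,k[:,0],k[:,1],110)[:,:2];c0=plane(n,*c,110)[0,:2]
    d=np.hypot(*(P-c0).T);P=P[abs(d-51)<8]
    print(n,"rim",len(P),circ(P,51,c0))
# foot corners top z=12
    mm=((hsv[...,2]<80)&(hsv[...,1]<110)).astype(np.uint8);g=np.zeros_like(m);cv2.circle(g,c,52,1,-1)
    k=cv2.findContours(mm&g,cv2.RETR_EXTERNAL,cv2.CHAIN_APPROX_NONE)[0];k=np.vstack(k)
    rr=cv2.minAreaRect(plane(n,k[:,0,0],k[:,0,1],12)[:,:2].astype(np.float32));print("foot",rr)
f=lambda x,o,s:(x+.5)/s-.5+o
T=(f(188,325,5),f(152,190,5));S=(f(133,215,3.6),f(105,115,3.6))
print("big top",plane("top",*T,108),plane("scene",*S,108),tri("top",T,"scene",S))
T=(f(160,325,5),f(169,190,5));S=(f(141,215,3.6),f(187,115,3.6));print("disc",plane("top",*T,17),plane("scene",*S,17),tri("top",T,"scene",S))
T=(f(212,325,5),f(388,190,5));S=(f(273,215,3.6),f(34,115,3.6));print("small",plane("top",*T,108),plane("scene",*S,108),tri("top",T,"scene",S))
for p in((38,48),(305,48),(312,498),(40,498)):print("tray",plane("top",f(p[0],325,5),f(p[1],190,5),18)[0])
# grip top quad
t=cv2.resize(im["top"][190:300,325:395],None,fx=5,fy=5,interpolation=cv2.INTER_CUBIC)
m=(t.max(2)<75).astype(np.uint8);
for k in cv2.findContours(m,cv2.RETR_EXTERNAL,cv2.CHAIN_APPROX_NONE)[0]:
    if cv2.contourArea(k)>800:
        a=cv2.approxPolyDP(cv2.convexHull(k),5,True)[:,0];print(a.tolist());print(plane("top",f(a[:,0],325,5),f(a[:,1],190,5),108).round(1).tolist())
E
```

```text
top rim 120 (array([570.52489803, 133.64094734,  50.50855657]), np.float64(0.7694436675136593))
foot ((575.6451416015625, 146.80178833007812), (179.1109619140625, 165.6658172607422), 75.99813079833984)
scene rim 121 (array([568.3470221 , 134.04682166,  50.29484592]), np.float64(0.5340380283428132))
foot ((554.2130126953125, 133.21531677246094), (166.8626251220703, 177.02601623535156), 75.28794860839844)
big top [[ 568.80401518 -202.41689338  108.        ]] [[ 564.7546422  -203.01836876  108.        ]] (array([ 567.2638095, -200.8819565,  112.1711591]), array([2.10983023]))
disc [[ 565.93344814 -201.21858851   17.        ]] [[ 566.29712241 -197.72927979   17.        ]] (array([ 565.55651356, -201.44089918,   12.29948192]), array([1.16701432]))
small [[ 447.07645737 -211.98578767  108.        ]] [[ 444.58799014 -211.98907143  108.        ]] (array([ 446.33465394, -211.02663032,  110.11511749]), array([1.41672434]))
tray [ 634.38143211 -133.92852402   18.        ]
tray [ 633.61380963 -283.98523916   18.        ]
tray [ 384.18374522 -280.76280771   18.        ]
tray [ 384.72547368 -131.15452985   18.        ]
[[181, 360], [236, 372], [228, 414], [168, 405], [169, 378]]
[[461.4, -196.4, 108.0], [455.2, -224.5, 108.0], [433.8, -219.9, 108.0], [438.5, -189.2, 108.0], [452.3, -190.0, 108.0]]
[[205, 133], [209, 172], [182, 185], [144, 180], [142, 161], [152, 140], [180, 131]]
[[578.7, -211.5, 108.0], [558.3, -213.1, 108.0], [551.6, -198.9, 108.0], [554.3, -179.2, 108.0], [564.2, -178.4, 108.0], [575.2, -183.8, 108.0], [579.8, -198.5, 108.0]]
```

Both views agree to within about 2 mm. The pot axis is near (569.5,134) and the larger driver near (566.5,-201.5), with its grip turned about +9°. I'll work out the approach move.

```bash
cat >>h.py <<'E'
from scipy.spatial.transform import Rotation as Ro
def go(x,y,z,head):
    o=r.get_obs();R=Ro.from_rotvec(o["eef_rot"]).as_matrix()
    h=np.radians(head);yt=np.array([np.cos(h),np.sin(h),0]);zt=np.array([0,0,-1.]);T=np.c_[np.cross(yt,zt),yt,zt]
    d=R.T@(np.array([x,y,z])-o["eef_pos"]);w=np.degrees(Ro.from_matrix(R.T@T).as_rotvec())
    print("delta",d.round(2),"rot",w.round(2),"dist",np.linalg.norm(d).round(1))
def st():
    o=r.get_obs();R=Ro.from_rotvec(o["eef_rot"]).as_matrix()
    print("t",round(o["clock"],2),"pos",o["eef_pos"].round(2),"head",np.degrees(np.arctan2(R[1,1],R[0,1])).round(2),"tilt z",R[:,2].round(4),"F",o["ft_force"].round(2),"T",o["torque"].round(3),"g",round(o["gripper_width"]*85.4,1),"q",o["q"].round(2))
E
python3 -c "
from h import *
st();go(530,150,400,9);go(566.5,-201.5,350,9)"
```

```text
t 0.1 pos [242.71 521.21 404.26] head 65.03 tilt z [-4.e-04 -9.e-04 -1.e+00] F [ 0.33  0.45 -0.31] T [0.003 0.035 0.004] g 85.4 q [-1.18  0.71 -0.03  1.48  0.02  0.95 -0.08]
delta [-417.15 -215.22    4.48] rot [-5.000e-02  3.000e-02  5.603e+01] dist 469.4
delta [-598.63 -518.41   54.79] rot [-5.000e-02  3.000e-02  5.603e+01] dist 793.8
```

```bash
python3 -m crank '[{"rotation":[0,0,2],"delta_pos":[-15,-8,0],"gripper":85},{"rotation":[0,0,7],"delta_pos":[-48,-25,0],"gripper":85},{"rotation":[0,0,13],"delta_pos":[-84,-43,1],"gripper":85},{"rotation":[0,0,19],"delta_pos":[-120,-62,2],"gripper":85},{"rotation":[0,0,25],"delta_pos":[-156,-80,2],"gripper":85},{"rotation":[0,0,31],"delta_pos":[-192,-99,2],"gripper":85},{"rotation":[0,0,37],"delta_pos":[-228,-118,3],"gripper":85},{"rotation":[0,0,43],"delta_pos":[-264,-136,3],"gripper":85},{"rotation":[0,0,48],"delta_pos":[-300,-155,3],"gripper":85},{"rotation":[0,0,52],"delta_pos":[-336,-173,4],"gripper":85},{"rotation":[0,0,55],"delta_pos":[-366,-189,4],"gripper":85},{"rotation":[0,0,56],"delta_pos":[-380,-196,4],"gripper":85}]' 60; python3 -c "
from h import *
st();go(566.5,-201.5,350,9)"
```

```text
clock: 1.1
eef_pos: [506.4, 179.1, 400.5]
eef_rot: [2.048, 2.38, -0.002]
ft_force: [0.0, -0.4, -0.4]
gripper_width: 0.998
t 1.1 pos [506.45 179.12 400.51] head 8.59 tilt z [ 5.e-04 -2.e-03 -1.e+00] F [ 0.03 -0.44 -0.4 ] T [-0.009  0.02  -0.031] g 85.2 q [-0.5   0.66  0.2   1.63 -0.16  0.86 -0.1 ]
delta [-385.22    2.55   51.29] rot [ 0.01  0.12 -0.41] dist 388.6
```

```bash
python3 -m crank '[{"rotation":[0,0,0],"delta_pos":[-20,0,0],"gripper":85},{"rotation":[0,0,0],"delta_pos":[-55,0,3],"gripper":85},{"rotation":[0,0,0],"delta_pos":[-92,0,8],"gripper":85},{"rotation":[0,0,0],"delta_pos":[-130,1,14],"gripper":85},{"rotation":[0,0,0],"delta_pos":[-169,1,20],"gripper":85},{"rotation":[0,0,0],"delta_pos":[-208,1,27],"gripper":85},{"rotation":[0,0,0],"delta_pos":[-247,2,34],"gripper":85},{"rotation":[0,0,0],"delta_pos":[-285,2,40],"gripper":85},{"rotation":[0,0,0],"delta_pos":[-320,2,45],"gripper":85},{"rotation":[0,0,0],"delta_pos":[-350,3,48],"gripper":85},{"rotation":[0,0,0],"delta_pos":[-372,3,50],"gripper":85},{"rotation":[0,0,0],"delta_pos":[-383,3,51],"gripper":85}]'; python3 -m crank '[{"rotation":[0,0,0],"delta_pos":[0,0,0],"gripper":85},{"rotation":[0,0,0],"delta_pos":[0,0,0],"gripper":85}]'; python3 -c "
from h import *
st();go(566.5,-201.5,233,9)
for n in('top','scene'):cv2.imwrite(f'pics/{n}1.png',r.camera(n)[:,:,::-1])
a=cv2.imread('pics/top1.png')[170:310,310:410];b=cv2.imread('pics/scene1.png')[80:220,200:330]
cv2.imwrite('pics/z1.png',cv2.resize(np.hstack([a,b]),None,fx=3.4,fy=3.4,interpolation=3))"
```

```text
clock: 2.1
eef_pos: [567.2, -197.7, 349.0]
eef_rot: [-2.043, -2.386, 0.002]
ft_force: [0.3, -0.1, 1.1]
gripper_width: 0.994
clock: 2.27
eef_pos: [567.5, -194.0, 349.5]
eef_rot: [-2.039, -2.389, -0.0]
ft_force: [0.6, 0.1, 0.4]
gripper_width: 0.994
t 2.27 pos [ 567.51 -194.02  349.47] head 9.03 tilt z [-4.e-04  7.e-04 -1.e+00] F [0.58 0.06 0.37] T [ 0.064  0.007 -0.   ] g 84.9 q [ 0.23  0.81  0.1   1.46 -0.1   0.87  0.52]
delta [ -7.31  -2.14 116.46] rot [-0.02 -0.04  0.03] dist 116.7
```

View pics/z1.png

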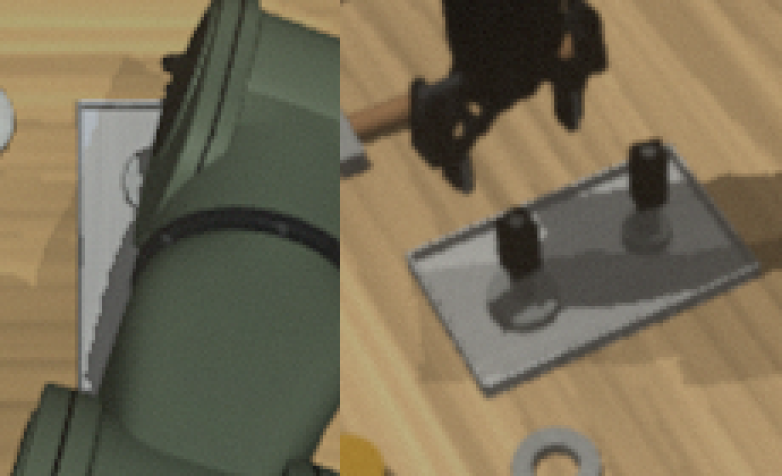

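The scene view shows the open fingers above and behind the larger driver, and the tool is vertical. Next: correct sideways and descend in two stages.

```bash
python3 -m crank '[{"rotation":[0,0,0],"delta_pos":[-4,-1,4],"gripper":85},{"rotation":[0,0,0],"delta_pos":[-7.3,-2.1,10],"gripper":85},{"rotation":[0,0,0],"delta_pos":[-7.3,-2.1,16],"gripper":85},{"rotation":[0,0,0],"delta_pos":[-7.3,-2.1,20],"gripper":85},{"rotation":[0,0,0],"delta_pos":[-7.3,-2.1,20],"gripper":85},{"rotation":[0,0,0],"delta_pos":[-7.3,-2.1,20],"gripper":85},{"rotation":[0,0,0],"delta_pos":[-7.3,-2.1,20],"gripper":85}]'; python3 -c "
from h import *
st();go(566.5,-201.5,233,9)"
```

```text
clock: 2.95
eef_pos: [566.7, -202.1, 329.8]
eef_rot: [2.039, 2.389, 0.0]
ft_force: [0.2, 0.1, -0.6]
gripper_width: 0.998
t 2.95 pos [ 566.68 -202.06  329.83] head 9.04 tilt z [ 2.e-04 -1.e-04 -1.e+00] F [ 0.16  0.08 -0.57] T [-0.001  0.001  0.051] g 85.2 q [ 0.24  0.84  0.1   1.48 -0.1   0.83  0.53]
delta [ 0.6  -0.1  96.83] rot [0.01 0.01 0.04] dist 96.8
```

```bash
python3 -m crank '[{"rotation":[0,0,0],"delta_pos":[0.5,0,4],"gripper":85},{"rotation":[0,0,0],"delta_pos":[0.5,0,13],"gripper":85},{"rotation":[0,0,0],"delta_pos":[0.5,0,25],"gripper":85},{"rotation":[0,0,0],"delta_pos":[0.5,0,38],"gripper":85},{"rotation":[0,0,0],"delta_pos":[0.5,0,51],"gripper":85},{"rotation":[0,0,0],"delta_pos":[0.5,0,64],"gripper":85},{"rotation":[0,0,0],"delta_pos":[0.5,0,76],"gripper":85},{"rotation":[0,0,0],"delta_pos":[0.5,0,86],"gripper":85},{"rotation":[0,0,0],"delta_pos":[0.5,0,93],"gripper":85},{"rotation":[0,0,0],"delta_pos":[0.5,0,97],"gripper":85},{"rotation":[0,0,0],"delta_pos":[0.5,0,97],"gripper":85},{"rotation":[0,0,0],"delta_pos":[0.5,0,97],"gripper":85}]'; python3 -c "
from h import *
st()
n='scene';cv2.imwrite(f'pics/{n}2.png',r.camera(n)[:,:,::-1])
b=cv2.imread('pics/scene2.png')[90:210,200:330]
cv2.imwrite('pics/z2.png',cv2.resize(b,None,fx=5,fy=5,interpolation=3)[:600])"
```

```text
clock: 3.95
eef_pos: [566.6, -201.7, 232.9]
eef_rot: [2.04, 2.389, -0.0]
ft_force: [0.4, -0.1, 0.0]
gripper_width: 0.996
t 3.95 pos [ 566.59 -201.75  232.94] head 9.03 tilt z [ 2.e-04 -2.e-04 -1.e+00] F [ 0.43 -0.15  0.01] T [-0.013 -0.022 -0.011] g 85.1 q [ 0.25  0.98  0.08  1.54 -0.11  0.62  0.54]
```

View pics/z2.png

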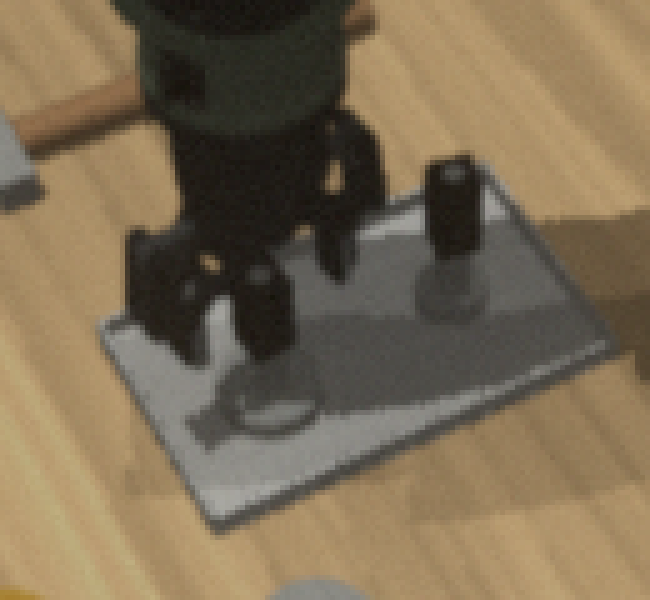

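The two fingertips, at crop (195,355) and (340,275), straddle the larger driver's grip at (265,315). The small driver is clear. I'll close the gripper.

```bash
python3 -m crank '[{"rotation":[0,0,0],"delta_pos":[0,0,0],"gripper":40},{"rotation":[0,0,0],"delta_pos":[0,0,0],"gripper":32},{"rotation":[0,0,0],"delta_pos":[0,0,0],"gripper":28},{"rotation":[0,0,0],"delta_pos":[0,0,0],"gripper":15},{"rotation":[0,0,0],"delta_pos":[0,0,0],"gripper":15},{"rotation":[0,0,0],"delta_pos":[0,0,0],"gripper":15},{"rotation":[0,0,0],"delta_pos":[0,0,0],"gripper":15},{"rotation":[0,0,0],"delta_pos":[0,0,0],"gripper":15},{"rotation":[0,0,0],"delta_pos":[0,0,0],"gripper":15},{"rotation":[0,0,0],"delta_pos":[0,0,0],"gripper":15}]' 90; python3 -c "
from h import *
st()"
```

```text
clock: 4.83
eef_pos: [566.6, -201.8, 232.9]
eef_rot: [2.04, 2.389, -0.0]
ft_force: [0.3, -0.4, 5.0]
gripper_width: 0.294
t 4.83 pos [ 566.56 -201.75  232.87] head 9.03 tilt z [ 2.e-04 -2.e-04 -1.e+00] F [ 0.25 -0.39  5.03] T [-0.067  0.231  0.003] g 25.1 q [ 0.25  0.98  0.08  1.54 -0.11  0.62  0.54]
```

```bash
python3 -m crank '[{"rotation":[0,0,0],"delta_pos":[0,0,-3],"gripper":15},{"rotation":[0,0,0],"delta_pos":[0,0,-10],"gripper":15},{"rotation":[0,0,0],"delta_pos":[0,0,-22],"gripper":15},{"rotation":[0,0,0],"delta_pos":[0,0,-38],"gripper":15},{"rotation":[0,0,0],"delta_pos":[0,0,-56],"gripper":15},{"rotation":[0,0,0],"delta_pos":[0,0,-76],"gripper":15},{"rotation":[0,0,0],"delta_pos":[0,0,-96],"gripper":15},{"rotation":[0,0,0],"delta_pos":[0,0,-116],"gripper":15},{"rotation":[0,0,0],"delta_pos":[0,0,-130],"gripper":15},{"rotation":[0,0,0],"delta_pos":[0,0,-140],"gripper":15},{"rotation":[0,0,0],"delta_pos":[0,0,-145],"gripper":15},{"rotation":[0,0,0],"delta_pos":[0,0,-145],"gripper":15}]'; python3 -c "
from h import *
st();go(569.5,133.8,378,9)
n='scene';cv2.imwrite(f'pics/{n}3.png',r.camera(n)[:,:,::-1])
b=cv2.imread('pics/scene3.png')[30:180,190:340]
cv2.imwrite('pics/z3.png',cv2.resize(b,None,fx=4,fy=4,interpolation=3)[:600])"
```

```text
clock: 5.83
eef_pos: [566.5, -201.7, 378.7]
eef_rot: [2.039, 2.389, 0.001]
ft_force: [-0.9, 0.4, -3.4]
gripper_width: 0.297
t 5.83 pos [ 566.49 -201.67  378.71] head 9.03 tilt z [ 1.e-03 -4.e-04 -1.e+00] F [-0.9   0.37 -3.44] T [-0.018 -0.032  0.004] g 25.4 q [ 0.24  0.78  0.11  1.42 -0.09  0.94  0.53]
delta [330.84  55.62   0.58] rot [0.05 0.03 0.03] dist 335.5
```

View pics/z3.png

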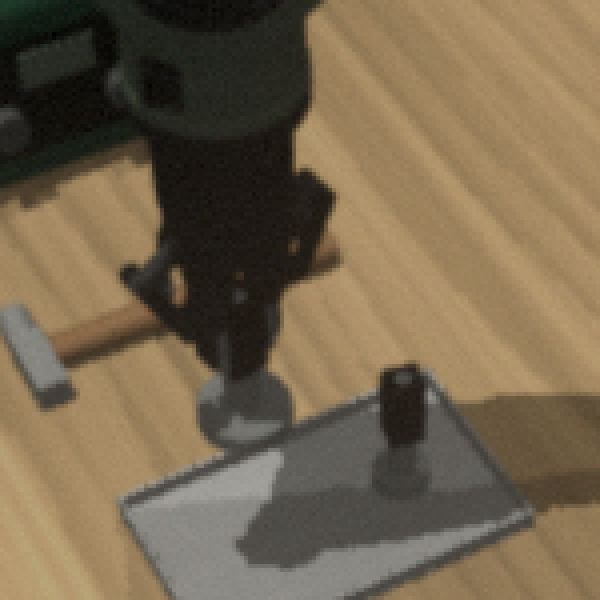

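The driver is lifted and hangs straight, with the force reading about -3.4 N, which fits 0.4 kg. The disc spans crop columns 197–294. Now over to the pot.

```bash
python3 -m crank '[{"rotation":[0,0,0],"delta_pos":[5,1,0],"gripper":15},{"rotation":[0,0,0],"delta_pos":[20,3,0],"gripper":15},{"rotation":[0,0,0],"delta_pos":[45,8,0],"gripper":15},{"rotation":[0,0,0],"delta_pos":[78,13,0],"gripper":15},{"rotation":[0,0,0],"delta_pos":[115,19,0],"gripper":15},{"rotation":[0,0,0],"delta_pos":[154,26,0],"gripper":15},{"rotation":[0,0,0],"delta_pos":[193,32,0],"gripper":15},{"rotation":[0,0,0],"delta_pos":[230,39,0],"gripper":15},{"rotation":[0,0,0],"delta_pos":[265,45,0],"gripper":15},{"rotation":[0,0,0],"delta_pos":[295,50,0],"gripper":15},{"rotation":[0,0,0],"delta_pos":[317,53,0],"gripper":15},{"rotation":[0,0,0],"delta_pos":[328,55,0],"gripper":15}]'; python3 -m crank '[{"rotation":[0,0,0],"delta_pos":[2,0,0],"gripper":15},{"rotation":[0,0,0],"delta_pos":[2.5,0.5,0],"gripper":15},{"rotation":[0,0,0],"delta_pos":[2.5,0.5,0],"gripper":15},{"rotation":[0,0,0],"delta_pos":[2.5,0.5,0],"gripper":15},{"rotation":[0,0,0],"delta_pos":[2.5,0.5,0],"gripper":15},{"rotation":[0,0,0],"delta_pos":[2.5,0.5,0],"gripper":15}]'; python3 -c "
from h import *
st();go(569.5,133.8,378,9);print(proj('scene',[566.5,-201.7,156]))
for n in('top','scene'):cv2.imwrite(f'pics/{n}4.png',r.camera(n)[:,:,::-1])
b=cv2.imread('pics/scene4.png')[160:310,240:390]
cv2.imwrite('pics/z4.png',cv2.resize(b,None,fx=4,fy=4,interpolation=3)[:600])
a=cv2.imread('pics/top4.png')[150:290,160:300]
cv2.imwrite('pics/z4t.png',cv2.resize(a,None,fx=4,fy=4,interpolation=3)[:600])"
```

```text
clock: 6.88
eef_pos: [568.7, 134.6, 376.7]
eef_rot: [-2.034, -2.392, 0.001]
ft_force: [0.7, 0.6, -4.1]
gripper_width: 0.296
clock: 7.38
eef_pos: [569.6, 132.7, 377.7]
eef_rot: [2.041, 2.388, -0.0]
ft_force: [0.3, -0.0, -3.7]
gripper_width: 0.295
t 7.38 pos [569.56 132.67 377.71] head 8.97 tilt z [-0.e+00 -3.e-04 -1.e+00] F [ 0.33 -0.05 -3.71] T [-0.032 -0.029  0.02 ] g 25.2 q [-0.37  0.76  0.17  1.49 -0.15  0.9   0.01]
delta [ 1.12  0.12 -0.29] rot [-0.    0.01 -0.03] dist 1.2
[250.12891515 132.03826157]
```

View pics/z4.png

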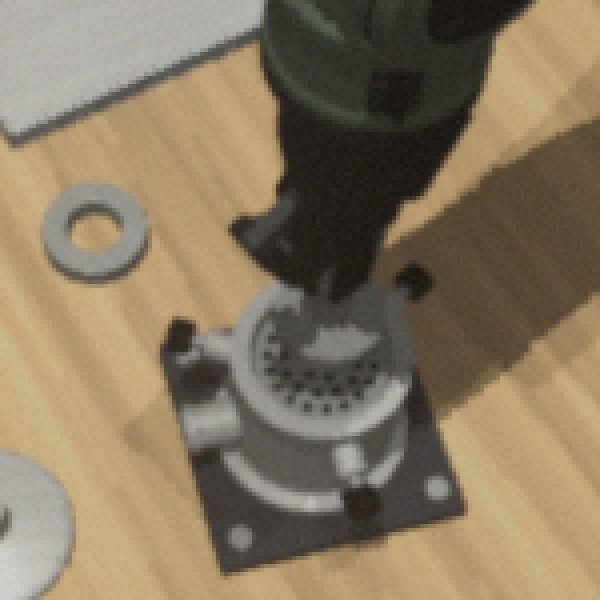

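View pics/z4t.png

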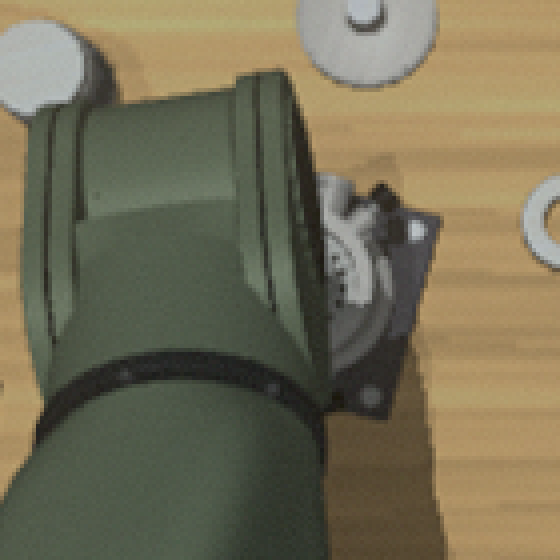

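Both views show the disc hanging over the pot's mouth, in scene crop at about (335,330). I'll lower it to just above the rim and check how well it is centred.

```bash
python3 -m crank '[{"rotation":[0,0,0],"delta_pos":[0.5,0,3],"gripper":15},{"rotation":[0,0,0],"delta_pos":[1,0,9],"gripper":15},{"rotation":[0,0,0],"delta_pos":[1,0,16],"gripper":15},{"rotation":[0,0,0],"delta_pos":[1,0,23],"gripper":15},{"rotation":[0,0,0],"delta_pos":[1,0,29],"gripper":15},{"rotation":[0,0,0],"delta_pos":[1,0,32],"gripper":15},{"rotation":[0,0,0],"delta_pos":[1,0,32],"gripper":15},{"rotation":[0,0,0],"delta_pos":[1,0,32],"gripper":15},{"rotation":[0,0,0],"delta_pos":[1,0,32],"gripper":15}]'; python3 -c "
from h import *
st();go(569.5,133.8,346,9)
for p in ([569.5,133.8,116],[569.5,133.8,130]):print(proj('scene',p))
for n in('scene',):cv2.imwrite(f'pics/{n}5.png',r.camera(n)[:,:,::-1])
b=cv2.imread('pics/scene5.png')[205:305,270:370]
cv2.imwrite('pics/z5.png',cv2.resize(b,None,fx=6,fy=6,interpolation=3)[:600])"
```

```text
clock: 8.23
eef_pos: [569.4, 134.4, 345.9]
eef_rot: [2.039, 2.389, 0.0]
ft_force: [0.4, -0.1, -3.1]
gripper_width: 0.297
t 8.23 pos [569.38 134.43 345.93] head 9.03 tilt z [ 4.e-04  0.e+00 -1.e+00] F [ 0.38 -0.07 -3.1 ] T [ 0.028 -0.019 -0.017] g 25.3 q [-0.37  0.8   0.16  1.53 -0.16  0.83  0.01]
delta [-0.64  0.02 -0.07] rot [0.02 0.   0.03] dist 0.6
[319.63849603 246.74984953]
[320.12881029 243.92930623]
```

View pics/z5.png

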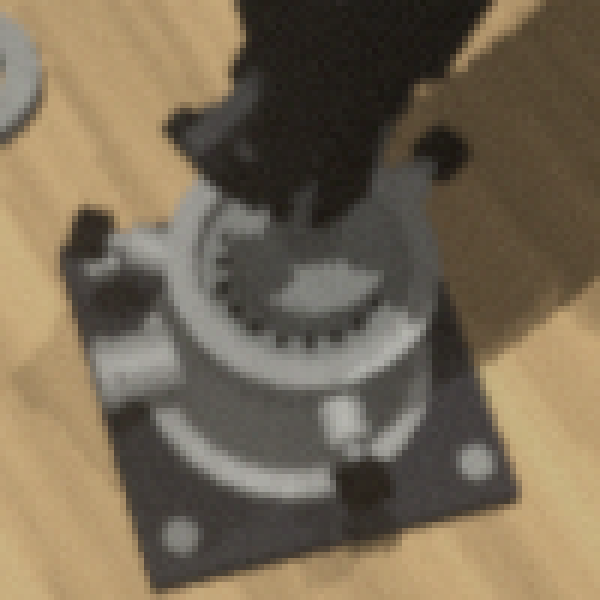

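```bash
python3 -c "
from h import *
b=cv2.imread('pics/scene5.png')[230:275,290:350]
b=cv2.resize(b,None,fx=12,fy=12,interpolation=3);g=cv2.cvtColor(b,6);g=cv2.createCLAHE(3,(3,3)).apply(g)
g=cv2.cvtColor(g,8)
for i in range(0,60,10):cv2.putText(g,str(290+i),(i*12,12),0,.4,(0,0,255));cv2.line(g,(i*12,14),(i*12,20),(0,0,255))
for i in range(0,45,5):cv2.putText(g,str(230+i),(0,i*12+6),0,.4,(0,0,255))
cv2.imwrite('pics/z5b.png',g)
a=np.radians(np.arange(0,360,15))
for R,z in((30,116),(51,110),(40,110)):
  P=np.array([proj('scene',[569.4+R*np.cos(t),134.2+R*np.sin(t),z]) for t in a]);print(R,z,P.min(0).round(1),P.max(0).round(1))
"
```

```text
30 116 [306.2 234.8] [333.4 259.3]
51 110 [296.6 227.8] [342.6 269.4]
40 110 [301.5 232.1] [337.6 264.7]
```

View pics/z5b.png

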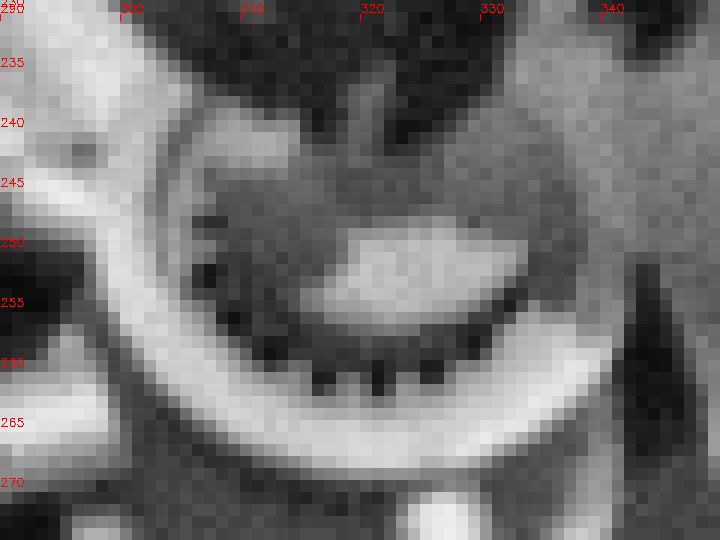

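The rim edge (row ~269.5) and the disc's lower edge (row ~260, columns ~306–333) match the projections made from the arm pose, at 269.4 and 259.3. The driver is centred to about 1–2 mm, so I'll go down gently and watch the force.

```bash
python3 -m crank '[{"rotation":[0,0,0],"delta_pos":[-0.3,0,1],"gripper":15},{"rotation":[0,0,0],"delta_pos":[-0.5,0,4],"gripper":15},{"rotation":[0,0,0],"delta_pos":[-0.5,0,7],"gripper":15},{"rotation":[0,0,0],"delta_pos":[-0.5,0,10],"gripper":15},{"rotation":[0,0,0],"delta_pos":[-0.5,0,11],"gripper":15},{"rotation":[0,0,0],"delta_pos":[-0.5,0,11],"gripper":15},{"rotation":[0,0,0],"delta_pos":[-0.5,0,11],"gripper":15}]'; python3 -c "
from h import *
st()"
python3 -m crank '[{"rotation":[0,0,0],"delta_pos":[0,0,1],"gripper":15},{"rotation":[0,0,0],"delta_pos":[0,0,2],"gripper":15},{"rotation":[0,0,0],"delta_pos":[0,0,3],"gripper":15},{"rotation":[0,0,0],"delta_pos":[0,0,4],"gripper":15},{"rotation":[0,0,0],"delta_pos":[0,0,5],"gripper":15},{"rotation":[0,0,0],"delta_pos":[0,0,5],"gripper":15},{"rotation":[0,0,0],"delta_pos":[0,0,5],"gripper":15}]'; python3 -c "
from h import *
st()"
```

```text
clock: 8.87
eef_pos: [569.4, 133.9, 334.6]
eef_rot: [-2.04, -2.389, 0.0]
ft_force: [-0.2, 0.1, -2.9]
gripper_width: 0.293
t 8.87 pos [569.4  133.93 334.64] head 9.03 tilt z [-1.e-04 -2.e-04 -1.e+00] F [-0.2   0.06 -2.91] T [ 0.008 -0.001  0.037] g 25.0 q [-0.36  0.82  0.16  1.54 -0.16  0.8   0.02]
clock: 9.45
eef_pos: [569.4, 133.9, 329.7]
eef_rot: [2.04, 2.389, -0.0]
ft_force: [-0.2, -0.0, -3.9]
gripper_width: 0.289
t 9.45 pos [569.38 133.94 329.67] head 9.03 tilt z [-1.e-04 -1.e-04 -1.e+00] F [-0.19 -0.   -3.91] T [0.028 0.036 0.   ] g 24.7 q [-0.36  0.82  0.16  1.54 -0.16  0.79  0.02]
```

```bash

python3 -m crank '[{"rotation":[0,0,0],"delta_pos":[0,0,0.7],"gripper":15},{"rotation":[0,0,0],"delta_pos":[0,0,1.4],"gripper":15},{"rotation":[0,0,0],"delta_pos":[0,0,2.1],"gripper":15},{"rotation":[0,0,0],"delta_pos":[0,0,2.8],"gripper":15},{"rotation":[0,0,0],"delta_pos":[0,0,3.5],"gripper":15},{"rotation":[0,0,0],"delta_pos":[0,0,4],"gripper":15},{"rotation":[0,0,0],"delta_pos":[0,0,4],"gripper":15},{"rotation":[0,0,0],"delta_pos":[0,0,4],"gripper":15}]'; python3 -c "
from h import *
st()"
```

```text
clock: 10.12
eef_pos: [569.4, 133.9, 325.7]
eef_rot: [2.04, 2.389, 0.0]
ft_force: [1.7, 0.4, -1.2]
gripper_width: 0.294
t 10.12 pos [569.43 133.94 325.73] head 9.03 tilt z [ 2.e-04 -0.e+00 -1.e+00] F [ 1.69  0.41 -1.24] T [ 0.209 -0.292 -0.013] g 25.1 q [-0.36  0.83  0.16  1.55 -0.16  0.78  0.02]
```

```bash

python3 -m crank '[{"rotation":[0,0,0],"delta_pos":[0,0,0.7],"gripper":15},{"rotation":[0,0,0],"delta_pos":[0,0,1.4],"gripper":15},{"rotation":[0,0,0],"delta_pos":[0,0,2.1],"gripper":15},{"rotation":[0,0,0],"delta_pos":[0,0,2.8],"gripper":15},{"rotation":[0,0,0],"delta_pos":[0,0,3.5],"gripper":15},{"rotation":[0,0,0],"delta_pos":[0,0,4],"gripper":15},{"rotation":[0,0,0],"delta_pos":[0,0,4],"gripper":15},{"rotation":[0,0,0],"delta_pos":[0,0,4],"gripper":15}]'; python3 -c "
from h import *
st()"
```

```text
clock: 10.78
eef_pos: [569.4, 133.9, 321.7]
eef_rot: [2.04, 2.389, -0.0]
ft_force: [1.8, -0.5, 0.8]
gripper_width: 0.297
t 10.78 pos [569.41 133.94 321.66] head 9.03 tilt z [ 0.e+00 -1.e-04 -1.e+00] F [ 1.79 -0.49  0.83] T [ 0.264 -0.447  0.039] g 25.4 q [-0.36  0.83  0.15  1.55 -0.16  0.77  0.02]
```

```bash

python3 -m crank '[{"rotation":[0,0,0],"delta_pos":[0,0,0.5],"gripper":15},{"rotation":[0,0,0],"delta_pos":[0,0,1],"gripper":15},{"rotation":[0,0,0],"delta_pos":[0,0,1.5],"gripper":15},{"rotation":[0,0,0],"delta_pos":[0,0,2],"gripper":15},{"rotation":[0,0,0],"delta_pos":[0,0,2.5],"gripper":15},{"rotation":[0,0,0],"delta_pos":[0,0,3],"gripper":15},{"rotation":[0,0,0],"delta_pos":[0,0,3],"gripper":15},{"rotation":[0,0,0],"delta_pos":[0,0,3],"gripper":15}]'; python3 -c "
from h import *
st()"
```

```text
clock: 11.45
eef_pos: [569.4, 134.0, 318.6]
eef_rot: [2.04, 2.389, -0.0]
ft_force: [2.1, 1.3, 0.7]
gripper_width: 0.293
t 11.45 pos [569.41 133.95 318.62] head 9.03 tilt z [-0.e+00 -1.e-04 -1.e+00] F [2.11 1.33 0.74] T [ 0.316 -0.554 -0.016] g 25.0 q [-0.36  0.84  0.15  1.55 -0.16  0.76  0.02]
```

```bash

python3 -m crank '[{"rotation":[0,0,0],"delta_pos":[0,0,0.5],"gripper":15},{"rotation":[0,0,0],"delta_pos":[0,0,1],"gripper":15},{"rotation":[0,0,0],"delta_pos":[0,0,1.5],"gripper":15},{"rotation":[0,0,0],"delta_pos":[0,0,2],"gripper":15},{"rotation":[0,0,0],"delta_pos":[0,0,2.5],"gripper":15},{"rotation":[0,0,0],"delta_pos":[0,0,3],"gripper":15},{"rotation":[0,0,0],"delta_pos":[0,0,3],"gripper":15},{"rotation":[0,0,0],"delta_pos":[0,0,3],"gripper":15}]'; python3 -c "
from h import *
st()"
```

```text
clock: 12.12
eef_pos: [569.4, 133.9, 315.6]
eef_rot: [-2.04, -2.389, 0.0]
ft_force: [1.3, 1.3, -0.5]
gripper_width: 0.292
t 12.12 pos [569.37 133.93 315.59] head 9.03 tilt z [-2.e-04 -1.e-04 -1.e+00] F [ 1.27  1.34 -0.48] T [ 0.249 -0.643 -0.034] g 25.0 q [-0.36  0.84  0.15  1.56 -0.17  0.76  0.02]
```

```bash
python3 -c "
from h import *
F=[];T=[]
for i in range(6):
  im=r.camera('scene' if i%2 else 'top');o=r.get_obs();F.append(o['ft_force']);T.append(o['torque'])
  cv2.imwrite('pics/%s6.png'%('scene' if i%2 else 'top'),im[:,:,::-1])
print(np.round(F,2),np.mean(F,0).round(2),np.mean(T,0).round(3))
b=cv2.imread('pics/scene6.png')[205:305,270:370]
cv2.imwrite('pics/z6.png',cv2.resize(b,None,fx=6,fy=6,interpolation=3)[:600])"
```

```text
[[ 1.45  1.24 -0.91]
 [ 1.83  1.04 -0.33]
 [ 1.18  1.1   0.12]
 [ 2.06 -0.1   0.19]
 [ 1.34  1.24 -0.78]
 [ 0.78  0.43 -0.54]] [ 1.44  0.82 -0.37] [ 0.247 -0.462 -0.011]
```

View pics/z6.png

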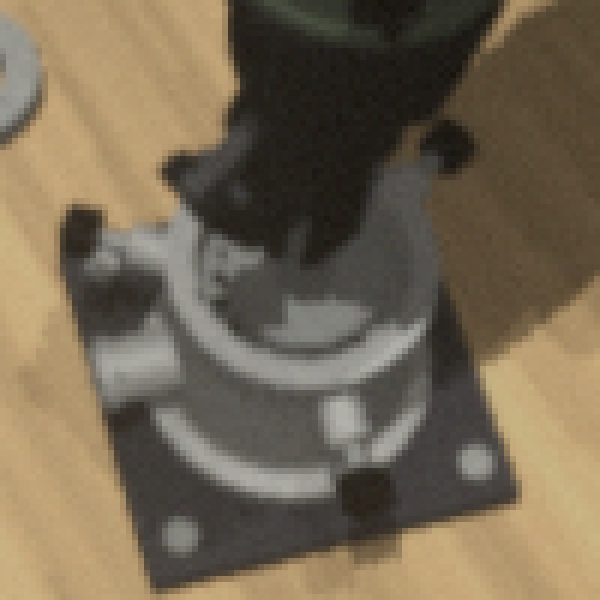

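Contact force is about 3.2 N, carried on the +x/+y side of the disc. That fits the cocked plate's high side being pushed level. Carrying on slowly.

```bash

python3 -m crank '[{"rotation":[0,0,0],"delta_pos":[0,0,0.4],"gripper":15},{"rotation":[0,0,0],"delta_pos":[0,0,0.8],"gripper":15},{"rotation":[0,0,0],"delta_pos":[0,0,1.2],"gripper":15},{"rotation":[0,0,0],"delta_pos":[0,0,1.6],"gripper":15},{"rotation":[0,0,0],"delta_pos":[0,0,2],"gripper":15},{"rotation":[0,0,0],"delta_pos":[0,0,2],"gripper":15},{"rotation":[0,0,0],"delta_pos":[0,0,2],"gripper":15}]'; python3 -c "
from h import *
st()"
```

```text
clock: 13.0
eef_pos: [569.4, 133.9, 313.7]
eef_rot: [2.04, 2.389, -0.0]
ft_force: [0.3, 0.8, 2.7]
gripper_width: 0.292
t 13.0 pos [569.39 133.93 313.69] head 9.03 tilt z [-0.e+00 -1.e-04 -1.e+00] F [0.32 0.82 2.66] T [ 0.182 -0.342  0.018] g 25.0 q [-0.36  0.84  0.15  1.56 -0.17  0.75  0.02]
```

```bash

python3 -m crank '[{"rotation":[0,0,0],"delta_pos":[0,0,0.4],"gripper":15},{"rotation":[0,0,0],"delta_pos":[0,0,0.8],"gripper":15},{"rotation":[0,0,0],"delta_pos":[0,0,1.2],"gripper":15},{"rotation":[0,0,0],"delta_pos":[0,0,1.6],"gripper":15},{"rotation":[0,0,0],"delta_pos":[0,0,2],"gripper":15},{"rotation":[0,0,0],"delta_pos":[0,0,2],"gripper":15},{"rotation":[0,0,0],"delta_pos":[0,0,2],"gripper":15}]'; python3 -c "
from h import *
st()"
```

```text
clock: 13.58
eef_pos: [569.4, 133.9, 311.7]
eef_rot: [2.04, 2.389, -0.0]
ft_force: [1.8, -0.1, 3.1]
gripper_width: 0.292
t 13.58 pos [569.39 133.93 311.68] head 9.03 tilt z [-0.e+00 -1.e-04 -1.e+00] F [ 1.81 -0.15  3.09] T [ 0.144 -0.322  0.009] g 24.9 q [-0.36  0.85  0.15  1.56 -0.17  0.75  0.02]
```

```bash

python3 -m crank '[{"rotation":[0,0,0],"delta_pos":[0,0,0.3],"gripper":15},{"rotation":[0,0,0],"delta_pos":[0,0,0.6],"gripper":15},{"rotation":[0,0,0],"delta_pos":[0,0,0.9],"gripper":15},{"rotation":[0,0,0],"delta_pos":[0,0,1.0],"gripper":15},{"rotation":[0,0,0],"delta_pos":[0,0,1],"gripper":15}]'; python3 -c "
from h import *
st()"
```

```text
clock: 14.0
eef_pos: [569.4, 133.9, 310.7]
eef_rot: [2.04, 2.389, -0.0]
ft_force: [1.6, 0.7, 2.6]
gripper_width: 0.295
t 14.0 pos [569.38 133.93 310.66] head 9.03 tilt z [-1.e-04 -1.e-04 -1.e+00] F [1.64 0.7  2.58] T [ 0.179 -0.269  0.042] g 25.2 q [-0.36  0.85  0.15  1.56 -0.17  0.74  0.02]
```

```bash

python3 -m crank '[{"rotation":[0,0,0],"delta_pos":[0,0,0.3],"gripper":15},{"rotation":[0,0,0],"delta_pos":[0,0,0.6],"gripper":15},{"rotation":[0,0,0],"delta_pos":[0,0,0.9],"gripper":15},{"rotation":[0,0,0],"delta_pos":[0,0,1.0],"gripper":15},{"rotation":[0,0,0],"delta_pos":[0,0,1],"gripper":15}]'; python3 -c "
from h import *
st()"
```

```text
clock: 14.42
eef_pos: [569.4, 133.9, 309.7]
eef_rot: [2.04, 2.389, -0.0]
ft_force: [1.2, 1.4, 3.2]
gripper_width: 0.295
t 14.42 pos [569.4  133.91 309.68] head 9.03 tilt z [ 0.e+00 -1.e-04 -1.e+00] F [1.24 1.39 3.2 ] T [ 0.188 -0.311  0.03 ] g 25.2 q [-0.36  0.85  0.15  1.56 -0.17  0.74  0.02]
```

```bash

python3 -m crank '[{"rotation":[0,0,0],"delta_pos":[0,0,0.3],"gripper":15},{"rotation":[0,0,0],"delta_pos":[0,0,0.6],"gripper":15},{"rotation":[0,0,0],"delta_pos":[0,0,0.8],"gripper":15},{"rotation":[0,0,0],"delta_pos":[0,0,0.8],"gripper":15}]'; python3 -c "
from h import *
st()"
```

```text
clock: 14.75
eef_pos: [569.4, 133.9, 308.8]
eef_rot: [-2.04, -2.389, 0.0]
ft_force: [1.7, 1.0, 3.3]
gripper_width: 0.292
t 14.75 pos [569.38 133.95 308.84] head 9.03 tilt z [-1.e-04 -1.e-04 -1.e+00] F [1.7  0.97 3.33] T [ 0.176 -0.263 -0.039] g 24.9 q [-0.36  0.85  0.15  1.56 -0.17  0.74  0.02]
```

```bash

python3 -m crank '[{"rotation":[0,0,0],"delta_pos":[0,0,0.3],"gripper":15},{"rotation":[0,0,0],"delta_pos":[0,0,0.5],"gripper":15},{"rotation":[0,0,0],"delta_pos":[0,0,0.5],"gripper":15},{"rotation":[0,0,0],"delta_pos":[0,0,0.5],"gripper":15}]'; python3 -c "
from h import *
st()"
```

```text
clock: 15.08
eef_pos: [569.4, 133.9, 308.4]
eef_rot: [2.04, 2.389, -0.0]
ft_force: [1.0, 1.3, 4.9]
gripper_width: 0.292
t 15.08 pos [569.39 133.91 308.39] head 9.03 tilt z [-0.e+00 -1.e-04 -1.e+00] F [1.03 1.27 4.9 ] T [ 0.2   -0.352  0.005] g 24.9 q [-0.36  0.85  0.15  1.56 -0.17  0.74  0.02]
```

```bash

python3 -m crank '[{"rotation":[0,0,0],"delta_pos":[0,0,0.3],"gripper":15},{"rotation":[0,0,0],"delta_pos":[0,0,0.5],"gripper":15},{"rotation":[0,0,0],"delta_pos":[0,0,0.5],"gripper":15},{"rotation":[0,0,0],"delta_pos":[0,0,0.5],"gripper":15}]'; python3 -c "
from h import *
st()"
```

```text
clock: 15.42
eef_pos: [569.4, 133.9, 307.9]
eef_rot: [2.04, 2.389, -0.0]
ft_force: [1.2, 1.0, 4.4]
gripper_width: 0.293
t 15.42 pos [569.39 133.9  307.89] head 9.03 tilt z [-1.e-04 -1.e-04 -1.e+00] F [1.23 1.01 4.43] T [ 0.2   -0.284 -0.036] g 25.0 q [-0.36  0.85  0.15  1.56 -0.17  0.74  0.02]
```

```bash

python3 -m crank '[{"rotation":[0,0,0],"delta_pos":[0,0,0.3],"gripper":15},{"rotation":[0,0,0],"delta_pos":[0,0,0.5],"gripper":15},{"rotation":[0,0,0],"delta_pos":[0,0,0.5],"gripper":15},{"rotation":[0,0,0],"delta_pos":[0,0,0.5],"gripper":15}]'; python3 -c "
from h import *
st()"
```

```text
clock: 15.75
eef_pos: [569.4, 133.9, 307.6]
eef_rot: [2.04, 2.389, 0.0]
ft_force: [0.5, -0.1, 8.3]
gripper_width: 0.298
t 15.75 pos [569.38 133.9  307.57] head 9.03 tilt z [ 1.e-04 -1.e-04 -1.e+00] F [ 0.46 -0.08  8.26] T [ 0.129 -0.03   0.003] g 25.4 q [-0.36  0.85  0.15  1.56 -0.17  0.74  0.02]
```

The force has jumped to about 11.8 N and the moment has dropped away, so the plate has bottomed level (underside near 72.7 mm). A slight further press, then hold.

```bash

python3 -m crank '[{"rotation":[0,0,0],"delta_pos":[0,0,0.2],"gripper":15},{"rotation":[0,0,0],"delta_pos":[0,0,0.4],"gripper":15},{"rotation":[0,0,0],"delta_pos":[0,0,0.4],"gripper":15},{"rotation":[0,0,0],"delta_pos":[0,0,0.4],"gripper":15}]'; python3 -c "
from h import *
st()"
```

```text
clock: 16.08
eef_pos: [569.4, 133.9, 307.3]
eef_rot: [2.04, 2.389, 0.0]
ft_force: [-0.1, 0.9, 11.8]
gripper_width: 0.295
t 16.08 pos [569.41 133.89 307.33] head 9.03 tilt z [ 3.e-04 -0.e+00 -1.e+00] F [-0.09  0.92 11.76] T [0.06  0.24  0.039] g 25.2 q [-0.36  0.85  0.15  1.56 -0.17  0.74  0.02]
```

```bash

python3 -m crank '[{"rotation":[0,0,0],"delta_pos":[0,0,0.2],"gripper":15},{"rotation":[0,0,0],"delta_pos":[0,0,0.4],"gripper":15},{"rotation":[0,0,0],"delta_pos":[0,0,0.4],"gripper":15},{"rotation":[0,0,0],"delta_pos":[0,0,0.4],"gripper":15}]'; python3 -c "
from h import *
F=[];T=[]
for i in range(4):
  im=r.camera('scene');o=r.get_obs();F.append(o['ft_force']);T.append(o['torque'])
print(np.mean(F,0).round(2),np.mean(T,0).round(3));st()
cv2.imwrite('pics/scene7.png',im[:,:,::-1])
b=im[205:305,270:370,::-1]
cv2.imwrite('pics/z7.png',cv2.resize(b,None,fx=6,fy=6,interpolation=3)[:600])"
```

```text
clock: 16.42
eef_pos: [569.4, 133.9, 307.1]
eef_rot: [2.04, 2.389, 0.001]
ft_force: [0.3, 1.0, 13.3]
gripper_width: 0.294
[-0.77  0.36 14.22] [0.    0.439 0.018]
t 16.62 pos [569.4  133.88 307.13] head 9.03 tilt z [ 4.e-04  1.e-04 -1.e+00] F [-1.12  0.66 14.23] T [0.032 0.467 0.036] g 25.0 q [-0.36  0.85  0.15  1.57 -0.17  0.73  0.02]
```

View pics/z7.png

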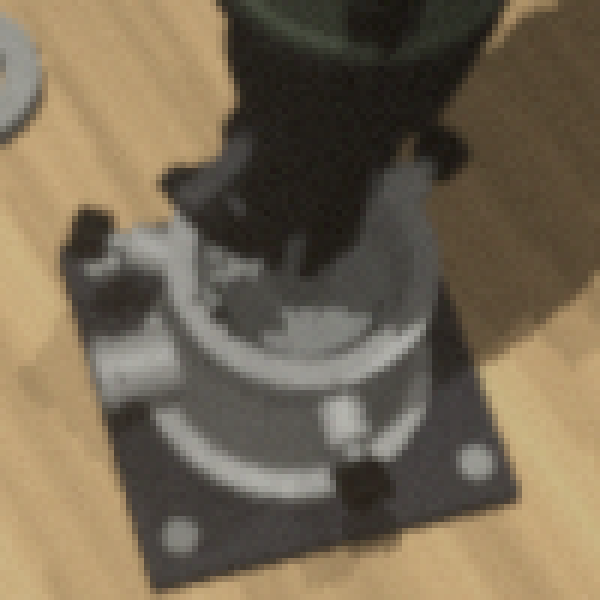

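The disc sits deep in the pot at about (320,320). Contact force is about 18 N with the pressure centre well inside the disc, so the faces are flat together. Now I'll hold about one second.

```bash

python3 -m crank '[{"rotation":[0,0,0],"delta_pos":[0,0,0],"gripper":15},{"rotation":[0,0,0],"delta_pos":[0,0,0],"gripper":15},{"rotation":[0,0,0],"delta_pos":[0,0,0],"gripper":15},{"rotation":[0,0,0],"delta_pos":[0,0,0],"gripper":15},{"rotation":[0,0,0],"delta_pos":[0,0,0],"gripper":15},{"rotation":[0,0,0],"delta_pos":[0,0,0],"gripper":15},{"rotation":[0,0,0],"delta_pos":[0,0,0],"gripper":15},{"rotation":[0,0,0],"delta_pos":[0,0,0],"gripper":15},{"rotation":[0,0,0],"delta_pos":[0,0,0],"gripper":15},{"rotation":[0,0,0],"delta_pos":[0,0,0],"gripper":15},{"rotation":[0,0,0],"delta_pos":[0,0,0],"gripper":15},{"rotation":[0,0,0],"delta_pos":[0,0,0],"gripper":15}]'; python3 -c "
from h import *
st()"
```

```text
clock: 17.62
eef_pos: [569.4, 133.9, 307.1]
eef_rot: [2.04, 2.389, 0.0]
ft_force: [-0.6, 0.2, 13.4]
gripper_width: 0.296
t 17.62 pos [569.4  133.87 307.09] head 9.03 tilt z [ 4.e-04  0.e+00 -1.e+00] F [-0.65  0.17 13.41] T [ 0.02   0.453 -0.   ] g 25.2 q [-0.36  0.85  0.15  1.57 -0.17  0.73  0.02]
```

```bash

python3 -m crank '[{"rotation":[0,0,0],"delta_pos":[0,0,-0.8],"gripper":15},{"rotation":[0,0,0],"delta_pos":[0,0,-1.6],"gripper":15},{"rotation":[0,0,0],"delta_pos":[0,0,-2.4],"gripper":15},{"rotation":[0,0,0],"delta_pos":[0,0,-3.2],"gripper":15},{"rotation":[0,0,0],"delta_pos":[0,0,-4],"gripper":15},{"rotation":[0,0,0],"delta_pos":[0,0,-5],"gripper":15},{"rotation":[0,0,0],"delta_pos":[0,0,-6],"gripper":15},{"rotation":[0,0,0],"delta_pos":[0,0,-7],"gripper":15},{"rotation":[0,0,0],"delta_pos":[0,0,-8],"gripper":15},{"rotation":[0,0,0],"delta_pos":[0,0,-9],"gripper":15},{"rotation":[0,0,0],"delta_pos":[0,0,-10],"gripper":15}]'; python3 -c "
from h import *
st()"
```

```text
clock: 18.53
eef_pos: [569.3, 133.9, 316.4]
eef_rot: [-2.039, -2.389, 0.001]
ft_force: [-0.2, 0.2, -3.9]
gripper_width: 0.293
t 18.53 pos [569.25 133.88 316.41] head 9.03 tilt z [-8.e-04 -3.e-04 -1.e+00] F [-0.2   0.15 -3.89] T [-0.039  0.042 -0.   ] g 25.0 q [-0.36  0.84  0.15  1.56 -0.16  0.76  0.02]
```

The face is free at 86.5 mm, where it used to meet the plate, so the plate is held down. Lifting out.

```bash

python3 -m crank '[{"rotation":[0,0,0],"delta_pos":[0,0,-4],"gripper":15},{"rotation":[0,0,0],"delta_pos":[0,0,-10],"gripper":15},{"rotation":[0,0,0],"delta_pos":[0,0,-18],"gripper":15},{"rotation":[0,0,0],"delta_pos":[0,0,-27],"gripper":15},{"rotation":[0,0,0],"delta_pos":[0,0,-36],"gripper":15},{"rotation":[0,0,0],"delta_pos":[0,0,-45],"gripper":15},{"rotation":[0,0,0],"delta_pos":[0,0,-53],"gripper":15},{"rotation":[0,0,0],"delta_pos":[0,0,-59],"gripper":15},{"rotation":[0,0,0],"delta_pos":[0,0,-62],"gripper":15},{"rotation":[0,0,0],"delta_pos":[0,0,-62],"gripper":15}]'; python3 -c "
from h import *
st();go(566.5,-201.7,378,9)"
```

```text
clock: 19.37
eef_pos: [569.4, 134.0, 379.2]
eef_rot: [2.039, 2.389, 0.001]
ft_force: [-0.9, -0.0, -3.4]
gripper_width: 0.292
t 19.37 pos [569.43 133.95 379.23] head 9.03 tilt z [ 7.e-04  2.e-04 -1.e+00] F [-0.92 -0.04 -3.36] T [-0.006  0.     0.026] g 24.9 q [-0.37  0.76  0.17  1.49 -0.15  0.91  0.01]
delta [-331.03  -55.59    1.17] rot [ 0.04 -0.    0.03] dist 335.7
```

```bash
python3 -m crank '[{"rotation":[0,0,0],"delta_pos":[-5,-1,0],"gripper":15},{"rotation":[0,0,0],"delta_pos":[-20,-3,0],"gripper":15},{"rotation":[0,0,0],"delta_pos":[-45,-8,0],"gripper":15},{"rotation":[0,0,0],"delta_pos":[-78,-13,0],"gripper":15},{"rotation":[0,0,0],"delta_pos":[-115,-19,0],"gripper":15},{"rotation":[0,0,0],"delta_pos":[-154,-26,0],"gripper":15},{"rotation":[0,0,0],"delta_pos":[-193,-32,0],"gripper":15},{"rotation":[0,0,0],"delta_pos":[-230,-39,0],"gripper":15},{"rotation":[0,0,0],"delta_pos":[-265,-45,0],"gripper":15},{"rotation":[0,0,0],"delta_pos":[-295,-50,0],"gripper":15},{"rotation":[0,0,0],"delta_pos":[-317,-53,0],"gripper":15},{"rotation":[0,0,0],"delta_pos":[-328,-55,0],"gripper":15}]'; python3 -m crank '[{"rotation":[0,0,0],"delta_pos":[-2,0,0],"gripper":15},{"rotation":[0,0,0],"delta_pos":[-3,-0.5,0],"gripper":15},{"rotation":[0,0,0],"delta_pos":[-3,-0.5,0],"gripper":15},{"rotation":[0,0,0],"delta_pos":[-3,-0.5,0],"gripper":15},{"rotation":[0,0,0],"delta_pos":[-3,-0.5,0],"gripper":15},{"rotation":[0,0,0],"delta_pos":[-3,-0.5,0],"gripper":15}]'; python3 -c "
from h import *
st();go(566.5,-201.7,233,9)
for n in('top','scene'):cv2.imwrite(f'pics/{n}8.png',r.camera(n)[:,:,::-1])
a=cv2.imread('pics/top8.png')[180:265,195:280];b=cv2.imread('pics/scene8.png')[215:300,275:360];c=cv2.imread('pics/scene8.png')[90:175,210:295]
R=lambda i:cv2.resize(i,None,fx=3.1,fy=3.1,interpolation=3)
a0=cv2.imread('pics/top0.png')[180:265,195:280];b0=cv2.imread('pics/scene0.png')[215:300,275:360]
cv2.imwrite('pics/z8.png',np.vstack([np.hstack([R(a),R(b),R(c)]),np.hstack([R(a0),R(b0),R(c)*0])]))"
```

```text
clock: 20.37
eef_pos: [565.7, -202.3, 378.0]
eef_rot: [-2.044, -2.386, 0.003]
ft_force: [-1.1, -0.4, -2.6]
gripper_width: 0.293
clock: 20.87
eef_pos: [566.7, -200.9, 378.7]
eef_rot: [-2.038, -2.39, -0.0]
ft_force: [1.1, -1.0, -3.4]
gripper_width: 0.294
t 20.87 pos [ 566.67 -200.92  378.66] head 9.09 tilt z [-0.e+00  1.e-04 -1.e+00] F [ 1.07 -0.96 -3.43] T [-0.005  0.053  0.024] g 25.1 q [ 0.24  0.78  0.11  1.42 -0.09  0.94  0.53]
delta [ -0.76  -0.29 145.66] rot [ 0.   -0.01  0.09] dist 145.7
```

View pics/z8.png

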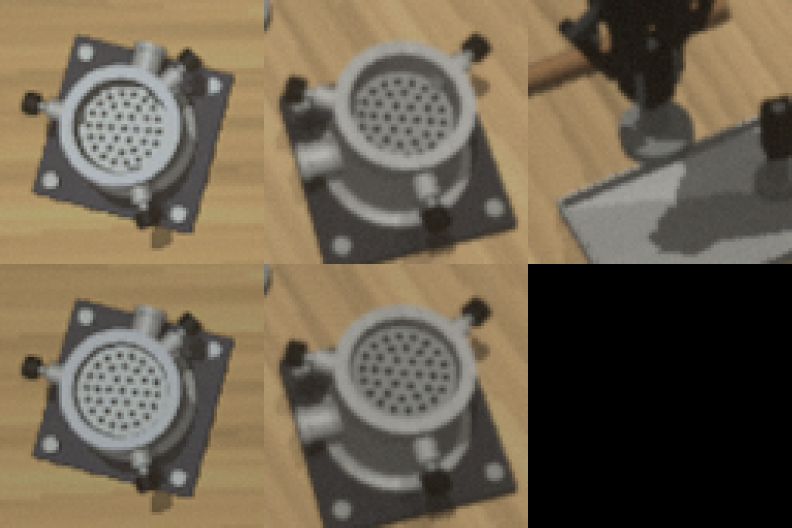

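The plate sits clearly lower than it started (lower row) and looks flat. I'll measure it by triangulating the perforation pattern.

```bash
python3 - <<'E'
from h import *
res={}
vis=[]
for k in("0","8"):
  for n,c in(("top",(235,221)),("scene",(320,248))):
    im=cv2.imread(f"pics/{n}{k}.png");x,y=c;w=28
    z=cv2.resize(im[y-w:y+w,x-w:x+w],None,fx=8,fy=8,interpolation=3);g=cv2.cvtColor(z,6)
    bh=cv2.morphologyEx(g,cv2.MORPH_BLACKHAT,cv2.getStructuringElement(2,(25,25)))
    m=(bh>35).astype(np.uint8)
    nn,l,s,cc=cv2.connectedComponentsWithStats(m)
    P=[cc[i] for i in range(1,nn) if 60<s[i,4]<700 and max(s[i,2],s[i,3])<34]
    P=np.array(P);P=P[np.hypot(*(P-P.mean(0)).T)<170]
    for p in P:cv2.circle(z,tuple(int(v) for v in p),3,(0,0,255),-1)
    P=(P+.5)/8-.5+[x-w,y-w]
    if P is not None: res[n+k]=P;print(n,k,len(P))
    vis.append(cv2.resize(z,(390,290)))
cv2.imwrite("pics/z9.png",np.vstack([np.hstack(vis[:2]),np.hstack(vis[2:])]))
np.savez("holes.npz",**res)
for k in "08":
  for zz in (83,99):
    print(k,zz,[plane(n,*res[n+k].T,zz)[:,:2].mean(0).round(1) for n in("top","scene")])
E
```

```text
top 0 38
scene 0 43
top 8 43
scene 8 34
0 83 [array([571.9, 136. ]), array([559.1, 125.1])]
0 99 [array([570.7, 134.1]), array([564.3, 131. ])]
8 83 [array([569.6, 128.7]), array([564.8, 131.3])]
8 99 [array([568.5, 126.9]), array([569.9, 137.1])]
```

View pics/z9.png

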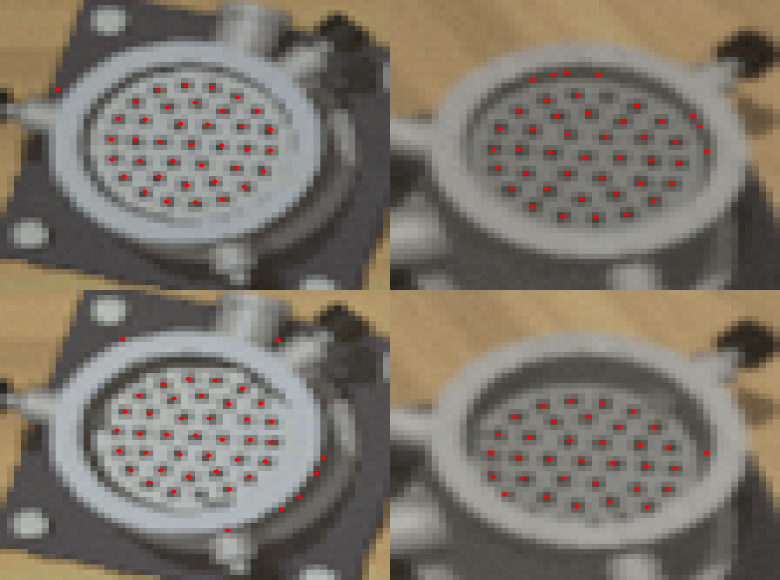

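```bash
python3 - <<'E'
from h import *
from scipy.spatial import cKDTree
d=np.load("holes.npz")
for k,z in(("0",99),("8",83)):
  best=None
  for z in np.arange(z-4,z+5,1.):
    T=d["top"+k];S=d["scene"+k];A=plane("top",*T.T,z);A0=A[:,:2]-[569.5,133.8]
    T=T[np.hypot(*A0.T)<35];A=plane("top",*T.T,z)
    pr=np.array([proj("scene",p) for p in A]);t=cKDTree(S);dd,i=t.query(pr);o=np.median((S[i]-pr),0)
    dd,i=t.query(pr+o);ok=dd<1.
    X=np.array([tri("top",T[a],"scene",S[i[a]])[0] for a in np.where(ok)[0]])
    X=X[abs(X[:,2]-np.median(X[:,2]))<6]
    M=np.c_[X[:,:2]-[569.5,133.8],np.ones(len(X))];c,*_=np.linalg.lstsq(M,X[:,2],rcond=None);rs=X[:,2]-M@c
    cov=np.linalg.inv(M.T@M)*rs.var()
    print(k,z,"off",o.round(2),"n",ok.sum(),"z",X[:,2].mean().round(1),"c",X[:,:2].mean(0).round(1),"slope deg",np.degrees(c[:2]).round(2),"+-",np.degrees(np.sqrt(np.diag(cov)[:2])).round(2),"rms",rs.std().round(2))
E
```

```text
0 95.0 off [ 1.14 -1.2 ] n 36 z 100.4 c [569.6 133.8] slope deg [1.53 2.47] +- [0.52 0.52] rms 0.94
0 96.0 off [ 1.11 -0.95] n 36 z 100.4 c [569.6 133.8] slope deg [1.53 2.47] +- [0.52 0.52] rms 0.94
0 97.0 off [ 1.08 -0.7 ] n 36 z 100.4 c [569.6 133.8] slope deg [1.53 2.47] +- [0.52 0.52] rms 0.94
0 98.0 off [ 1.04 -0.45] n 36 z 100.4 c [569.6 133.8] slope deg [1.53 2.47] +- [0.52 0.52] rms 0.94
0 99.0 off [ 1.01 -0.22] n 36 z 100.4 c [569.6 133.8] slope deg [1.53 2.47] +- [0.52 0.52] rms 0.94
0 100.0 off [0.98 0.03] n 36 z 100.4 c [569.6 133.8] slope deg [1.53 2.47] +- [0.52 0.52] rms 0.94
0 101.0 off [0.95 0.28] n 36 z 100.4 c [569.6 133.8] slope deg [1.53 2.47] +- [0.52 0.52] rms 0.94
0 102.0 off [0.91 0.54] n 36 z 100.4 c [569.6 133.8] slope deg [1.53 2.47] +- [0.52 0.52] rms 0.94
0 103.0 off [0.88 0.79] n 36 z 100.4 c [569.6 133.8] slope deg [1.53 2.47] +- [0.52 0.52] rms 0.94
8 79.0 off [ 1.02 -1.21] n 32 z 84.6 c [568.  130.7] slope deg [-0.15 -0.25] +- [0.62 0.62] rms 0.99
8 80.0 off [ 0.99 -0.97] n 32 z 84.6 c [568.  130.7] slope deg [-0.15 -0.25] +- [0.62 0.62] rms 0.99
8 81.0 off [ 0.99 -0.73] n 32 z 84.6 c [568.  130.7] slope deg [-0.15 -0.25] +- [0.62 0.62] rms 0.99
8 82.0 off [ 0.96 -0.49] n 32 z 84.6 c [568.  130.7] slope deg [-0.15 -0.25] +- [0.62 0.62] rms 0.99
8 83.0 off [ 0.92 -0.25] n 32 z 84.6 c [568.  130.7] slope deg [-0.15 -0.25] +- [0.62 0.62] rms 0.99
8 84.0 off [ 0.89 -0.01] n 32 z 84.6 c [568.  130.7] slope deg [-0.15 -0.25] +- [0.62 0.62] rms 0.99
8 85.0 off [0.86 0.23] n 32 z 84.6 c [568.  130.7] slope deg [-0.15 -0.25] +- [0.62 0.62] rms 0.99
8 86.0 off [0.83 0.48] n 32 z 84.6 c [568.  130.7] slope deg [-0.15 -0.25] +- [0.62 0.62] rms 0.99
8 87.0 off [0.79 0.72] n 32 z 84.6 c [568.  130.7] slope deg [-0.15 -0.25] +- [0.62 0.62] rms 0.99
```

The plate was cocked about 2.9° at the start. It is now level (0.3 ± 0.6°) and about 16 mm lower, so its top is at about 83 mm, right under the latches. Next I'll put the driver back.

```bash
python3 -m crank '[{"rotation":[0,0,0],"delta_pos":[-0.5,0,3],"gripper":15},{"rotation":[0,0,0],"delta_pos":[-0.7,-0.2,10],"gripper":15},{"rotation":[0,0,0],"delta_pos":[-0.7,-0.2,22],"gripper":15},{"rotation":[0,0,0],"delta_pos":[-0.7,-0.2,38],"gripper":15},{"rotation":[0,0,0],"delta_pos":[-0.7,-0.2,56],"gripper":15},{"rotation":[0,0,0],"delta_pos":[-0.7,-0.2,76],"gripper":15},{"rotation":[0,0,0],"delta_pos":[-0.7,-0.2,96],"gripper":15},{"rotation":[0,0,0],"delta_pos":[-0.7,-0.2,112],"gripper":15},{"rotation":[0,0,0],"delta_pos":[-0.7,-0.2,124],"gripper":15},{"rotation":[0,0,0],"delta_pos":[-0.7,-0.2,131],"gripper":15},{"rotation":[0,0,0],"delta_pos":[-0.7,-0.2,134],"gripper":15},{"rotation":[0,0,0],"delta_pos":[-0.7,-0.2,135],"gripper":15}]'; python3 -m crank '[{"rotation":[0,0,0],"delta_pos":[0,0,2],"gripper":15},{"rotation":[0,0,0],"delta_pos":[0,0,4],"gripper":15},{"rotation":[0,0,0],"delta_pos":[0,0,6],"gripper":15},{"rotation":[0,0,0],"delta_pos":[0,0,7.5],"gripper":15},{"rotation":[0,0,0],"delta_pos":[0,0,8.5],"gripper":15},{"rotation":[0,0,0],"delta_pos":[0,0,8.5],"gripper":15},{"rotation":[0,0,0],"delta_pos":[0,0,8.5],"gripper":15}]'; python3 -c "
from h import *
st()"
```

```text
clock: 21.97
eef_pos: [566.5, -202.5, 243.5]
eef_rot: [-2.04, -2.389, 0.0]
ft_force: [0.1, -0.7, -3.6]
gripper_width: 0.294
clock: 22.55
eef_pos: [566.4, -202.4, 235.2]
eef_rot: [2.04, 2.389, -0.0]
ft_force: [-0.0, 0.1, -2.9]
gripper_width: 0.298
t 22.55 pos [ 566.45 -202.42  235.18] head 9.03 tilt z [ 0.e+00 -1.e-04 -1.e+00] F [-0.01  0.07 -2.94] T [-0.068 -0.017 -0.017] g 25.4 q [ 0.25  0.98  0.08  1.54 -0.11  0.63  0.54]
```

```bash
python3 -m crank '[{"rotation":[0,0,0],"delta_pos":[0,0,0.5],"gripper":15},{"rotation":[0,0,0],"delta_pos":[0,0,1],"gripper":15},{"rotation":[0,0,0],"delta_pos":[0,0,1.5],"gripper":15},{"rotation":[0,0,0],"delta_pos":[0,0,2],"gripper":15},{"rotation":[0,0,0],"delta_pos":[0,0,2.2],"gripper":15},{"rotation":[0,0,0],"delta_pos":[0,0,2.2],"gripper":15}]';python3 -c "
from h import *
st()"
```

```text
clock: 23.05
eef_pos: [566.4, -202.4, 232.9]
eef_rot: [2.04, 2.389, -0.0]
ft_force: [0.8, 0.7, -2.5]
gripper_width: 0.292
t 23.05 pos [ 566.43 -202.41  232.94] head 9.03 tilt z [-1.e-04 -1.e-04 -1.e+00] F [ 0.81  0.69 -2.51] T [ 0.037 -0.003 -0.02 ] g 24.9 q [ 0.25  0.98  0.08  1.54 -0.11  0.62  0.54]
```

```bash
python3 -m crank '[{"rotation":[0,0,0],"delta_pos":[0,0,0.3],"gripper":15},{"rotation":[0,0,0],"delta_pos":[0,0,0.5],"gripper":15},{"rotation":[0,0,0],"delta_pos":[0,0,0.5],"gripper":15},{"rotation":[0,0,0],"delta_pos":[0,0,0.5],"gripper":15}]';python3 -c "
from h import *
st()"
```

```text
clock: 23.38
eef_pos: [566.5, -202.4, 232.9]
eef_rot: [2.039, 2.389, 0.0]
ft_force: [-1.9, 1.1, 6.4]
gripper_width: 0.293
t 23.38 pos [ 566.49 -202.42  232.87] head 9.03 tilt z [ 4.e-04 -2.e-04 -1.e+00] F [-1.9   1.1   6.41] T [0.172 0.614 0.024] g 25.1 q [ 0.25  0.98  0.08  1.54 -0.11  0.62  0.54]
```

The driver has touched down at the same height it was picked up from, so it didn't slip in the grip. Releasing.

```bash
python3 -m crank '[{"rotation":[0,0,0],"delta_pos":[0,0,-0.3],"gripper":27},{"rotation":[0,0,0],"delta_pos":[0,0,-0.3],"gripper":29},{"rotation":[0,0,0],"delta_pos":[0,0,-0.3],"gripper":33},{"rotation":[0,0,0],"delta_pos":[0,0,-0.3],"gripper":45},{"rotation":[0,0,0],"delta_pos":[0,0,-0.3],"gripper":60},{"rotation":[0,0,0],"delta_pos":[0,0,-0.3],"gripper":80},{"rotation":[0,0,0],"delta_pos":[0,0,-0.3],"gripper":85},{"rotation":[0,0,0],"delta_pos":[0,0,-0.3],"gripper":85},{"rotation":[0,0,0],"delta_pos":[0,0,-0.3],"gripper":85},{"rotation":[0,0,0],"delta_pos":[0,0,-0.3],"gripper":85}]' 40;python3 -c "
from h import *
st()"
```

```text
clock: 24.22
eef_pos: [566.4, -202.4, 232.7]
eef_rot: [2.04, 2.389, -0.0]
ft_force: [-0.0, 0.5, -0.4]
gripper_width: 0.993
t 24.22 pos [ 566.44 -202.4   232.72] head 9.03 tilt z [-0.e+00 -1.e-04 -1.e+00] F [-0.03  0.5  -0.45] T [ 0.019 -0.027 -0.015] g 84.8 q [ 0.25  0.98  0.08  1.54 -0.11  0.62  0.54]
```

```bash
python3 -m crank '[{"rotation":[0,0,0],"delta_pos":[0,0,-4],"gripper":85},{"rotation":[0,0,0],"delta_pos":[0,0,-13],"gripper":85},{"rotation":[0,0,0],"delta_pos":[0,0,-26],"gripper":85},{"rotation":[0,0,0],"delta_pos":[0,0,-42],"gripper":85},{"rotation":[0,0,0],"delta_pos":[0,0,-60],"gripper":85},{"rotation":[0,0,0],"delta_pos":[0,0,-80],"gripper":85},{"rotation":[0,0,0],"delta_pos":[0,0,-100],"gripper":85},{"rotation":[0,0,0],"delta_pos":[0,0,-120],"gripper":85},{"rotation":[0,0,0],"delta_pos":[0,0,-136],"gripper":85},{"rotation":[0,0,0],"delta_pos":[0,0,-146],"gripper":85},{"rotation":[0,0,0],"delta_pos":[0,0,-150],"gripper":85},{"rotation":[0,0,0],"delta_pos":[0,0,-150],"gripper":85}]';
python3 -m crank '[{"rotation":[0,0,0],"delta_pos":[10,0,0],"gripper":85},{"rotation":[0,0,0],"delta_pos":[35,0,0],"gripper":85},{"rotation":[0,0,0],"delta_pos":[70,-10,0],"gripper":85},{"rotation":[0,0,0],"delta_pos":[105,-30,0],"gripper":85},{"rotation":[0,0,0],"delta_pos":[135,-45,0],"gripper":85},{"rotation":[0,0,0],"delta_pos":[165,-60,0],"gripper":85},{"rotation":[0,0,0],"delta_pos":[190,-70,0],"gripper":85},{"rotation":[0,0,0],"delta_pos":[205,-75,0],"gripper":85},{"rotation":[0,0,0],"delta_pos":[210,-80,0],"gripper":85},{"rotation":[0,0,0],"delta_pos":[210,-80,0],"gripper":85},{"rotation":[0,0,0],"delta_pos":[210,-80,0],"gripper":85},{"rotation":[0,0,0],"delta_pos":[210,-80,0],"gripper":85}]'
python3 -c "
from h import *
st()
for n in('top','scene'):cv2.imwrite(f'pics/{n}9.png',r.camera(n)[:,:,::-1])
t=cv2.imread('pics/top9.png');s=cv2.imread('pics/scene9.png')
R=lambda i,f:cv2.resize(i,None,fx=f,fy=f,interpolation=3)
cv2.imwrite('pics/za.png',np.vstack([np.hstack([R(t[185:305,320:400],2.4),R(s[110:230,210:330],2.4)]),np.hstack([R(cv2.imread('pics/top0.png')[185:305,320:400],2.4),R(cv2.imread('pics/scene0.png')[110:230,210:330],2.4)])]))
cv2.imwrite('pics/zb.png',np.hstack([t,s])[:,::1][::1] if 0 else R(np.vstack([t,s]),.7))"
```

```text
clock: 25.22
eef_pos: [566.4, -202.4, 383.4]
eef_rot: [2.039, 2.389, 0.0]
ft_force: [0.2, 0.3, -0.5]
gripper_width: 0.994
clock: 26.22
eef_pos: [454.8, -8.3, 382.5]
eef_rot: [2.041, 2.388, -0.001]
ft_force: [0.8, -0.4, -0.8]
gripper_width: 0.996
t 26.22 pos [454.77  -8.33 382.46] head 8.97 tilt z [-2.e-04 -5.e-04 -1.e+00] F [ 0.77 -0.44 -0.85] T [ 0.016 -0.005  0.042] g 85.1 q [-0.13  0.58  0.14  1.94 -0.13  0.64  0.24]
```

View pics/za.png

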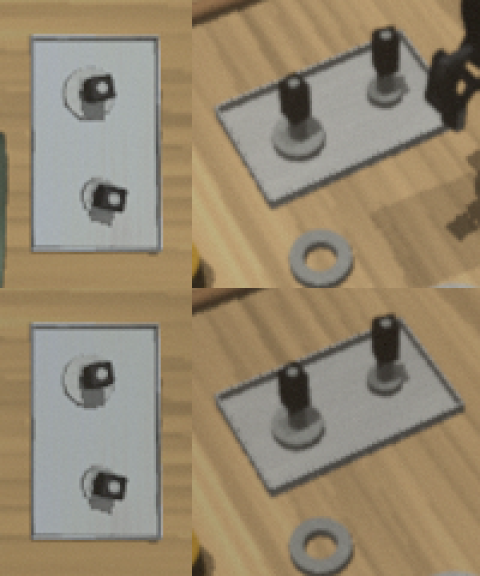

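View pics/zb.png

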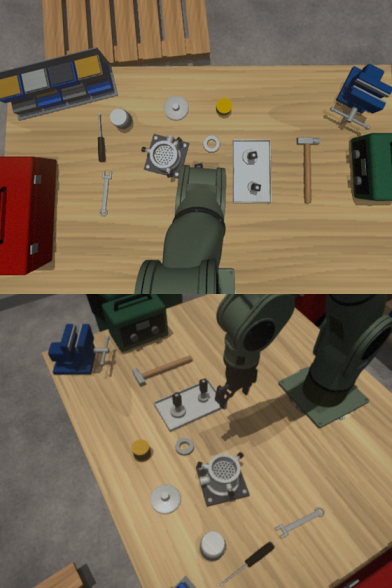

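The larger driver stands upright on the tray where it started, and the small driver and bystanders haven't moved. The plate is seated in the pot and the gripper is clear of everything, so I'm handing in.

```bash
python3 -c "
from workcell import r
r.close_job()"
```

```text
the job is handed in; nothing more can be done
```

The plate is pressed down and latched in the pot, the larger driver is back upright on the tray, and I handed the job in at about 26 s of the 61 s allowed.

- **Pressing:** The plate bottomed with its underside at about 72.5 mm above the pot's origin. I held it there for over a second at about 15–18 N. The highest force I read was about 18 N against the 30 N limit, though I only read the force between moves. While pressing, the force was centred about 15 mm off the axis. That is still well inside the disc, which fits flat contact.
- **Plate afterwards:** After I lifted off, I triangulated the perforations. The plate is level (0.3° ± 0.6°, from about 2.9° cocked at the start) and 16 mm lower than it was. The raw plate-top height read 84.6 mm. The same check read about 1.4 mm high before pressing, so the true height should be about 83 mm, right under the latches.
- **Check that disagreed:** The averaged hole centre came out about 3 mm off the pot's axis. I put that down to holes missed at one edge, because the bore leaves the plate only 1.5 mm of play each way.
- **Driver and bench:** The driver touched down at the same height it was picked up from, so it had not slipped in the grip. In the last pictures it stands upright, the small driver and the bystanders look unmoved, and the gripper is clear. I judged the bystanders by eye only.

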